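Set the snap-off gap of a stencil printer with a wedge

ROBOT

A 6-joint arm with a two-finger parallel gripper is mounted at the origin on the work surface. World frame = base frame: x ahead of the robot, y to its left, z up, the work surface at z = 0. Lengths are in m, angles in rad, forces in N, time in s.
With the tool pointing down it reaches from about 0.25 to 0.775 m from the base axis. Payload 4 kg.
Tool frame: the origin (TCP) lies between the finger pads; the fingertips stand 14 mm ahead of it and the grasp point (between the pads) lies 5 mm behind it; z points along the fingers, y is the direction in which the jaws open and shut (so a half turn about z gives the same grasp; the last joint's range is limited). The gripper opens to 94 mm and grips with 3 to 60 N. Pads are 16 mm wide; open, the fingers measure 119 mm over their backs; the gripper's body (75 mm by 177 mm) begins 78 mm behind the grasp point.
Start: joints at [-1.426, 0.087, 1.371, -0, 1.684, -0.103], TCP at [0.135, -0.533, 0.22] pointing down, gripper open.
Joint ranges: [-3.1, 3.1], [-0.76, 2.03], [0.27, 2.55], [-1.08, 4.22], [0.17, 2.65], [-2.57, 2.57]. Speed limits (rad/s): [2.79, 2.79, 3.14, 3.14, 3.14, 3.14].

INTERFACE

Orientations are given as [roll, pitch, yaw] about the fixed x, y, z axes, in that order (R = Rz(yaw) Ry(pitch) Rx(roll)).
In Python, from bench import robot, cams, spotter gives the robot as it stands.
- The arm moves only by the shell command python3 -m inch 'ROWS'. ROWS is JSON, a list of rows, each an object of numbers: "grip": the opening, from 0 (shut) to 1 (fully open); "dx", "dy", "dz": the shift along the tool's x, y, z in units of 25 mm (1.0 is 25 mm); "rx", "ry", "rz": the turn, a rotation vector about the tool's x, y, z in units of 5 degrees (1.0 is 5 degrees). A call has 1 to 12 rows; each row shifts and turns the pose as measured when the row begins, along the tool's axes as they then stand; what a row does not reach is not made up. A row lasts 1/8 s, in which the tool goes at most 62.5 mm and 10.7 degrees, less where a joint would pass 70% of its speed; a pose out of reach is approached as far as the arm can. A call is refused whole if a number of a shift passes 1 or a number of a turn 1, either way. A call with a gripper value outside its range is refused whole. The fingers move at their own pace and stop on an object; the grip force is fixed at half the most. Time passes only in rows, so rows that do not move let the fingers close. It gives the time, the measured TCP pose, the force and the opening at its end, in the units of the state.
- robot.get_obs(): the state, without advancing time (a new reading comes with each control period).
- cams.snapshot(name): name is "scene" or "top"; returns a dict with "frame" (480x640x3 uint8, red, green, blue), "intrinsics" (3x3 intrinsics, pixels), "eye" and "orientation" of the camera in the world. Camera axes: x right, y up, looking along -z (the intrinsics and any distortion apply to the point x, -y, -z); pixel columns grow to the right and rows downward; lengths in m; the calibration is good to about 2 mm. A picture is of the moment at which its call begins. There is no depth.
- robot.close_job(): hands the job in, once; it reports no verdict.
Trained networks look in a picture, given as the dict that the camera call returned (one of the last four; its "shot" number tells which), for a name from the list of things; names that differ only in an ending like _2 or _b are one class to them, and where a whole thing is asked for, a point or a joint stands for the part that bears it (a point fixed in the world has none). Each returns a list of dicts, best first, with "score" (0 to 1); they miss things now and then, are a little off and sometimes report something else, mostly with a low value. They report only what shows in the picture. A call takes as long as a camera call. They do not tell look-alikes from the thing itself.
- spotter.regions_of(picture, query): "pixels" (480x640 bool, what is visible of it) and "extent" ([left, top, right, bottom] in pixels, round what is visible of it).
- spotter.place_of(picture, query): "pixel" ([column, row] in pixels: a listed point, or the origin of a listed thing).
The state is a dict: "time": time; "joint_positions": joint angles; "qvel": joint speeds; "joint_torque": joint torques, N m; "tool_pos": TCP position; "ee_rot": TCP orientation; "wrist_force": force on the tool from outside, world axes, zero at the start; "wrist_torque": the same for the moment, N m; "width": finger opening in m.
Only numpy, scipy, OpenCV 4.12 (cv2) and the standard library are available. Lean on these libraries where they do the work, as an engineer would, in place of code of your own. Each camera call takes 0.05 s, during which the arm holds its last target.

TASK

The hinged stencil frame of the solder-paste printer needs a new snap-off gap: draw the locking pin out of the clevis at the front of the frame, lay it in the open notch of the parking block beside the clevis and let go of it. Then take the taper wedge from the bench, set it flat on the printer's base and push it, thin end first and straight in, under the frame's front rail until the rail stands about 4 mm clear of its rest buttons, without swinging the frame open. Finish there, still gripping the wedge so that it alone carries the frame while I reset the stop screws, and leave everything else where it lies.

Things in the scene. Friction and masses are not known exactly. Their poses are not given: they have to be found in the camera images.
- printer: Stencil printer, fixed to the bench. Grey base plate 360 x 260 mm; its top, the deck, is 20 mm above the bench. Origin: centre of the base at bench height; x to the rear (hinge), y left, z up. The deck is bare in front (x = -180 to -60) but for clevis and parking block. At the frame's rear are hinge blocks. Millimetres below are in this frame unless said otherwise.
- clevis (a point): Centre of the clevis, on the bore's axis: x = -82, y = 70, 46 mm above the bench; axes as the printer's. Two steel ears, 24 mm wide in x and 8 mm thick, tops 58 mm above the bench, span y = 54.5 to 62.5 and 77.5 to 85.5, with 10 mm bores along y. The frame's tongue sits between them, with the same bore.
- frame: Stencil frame, 200 x 180 mm, aluminium tube with steel foil, 0.6 to 1.1 kg. Origin: its centre, x = 40, 36 mm above the bench when down. Hinge axis along y at x = 150, 36 mm up; it falls by its own weight. Down, its front rail spans x = -60 to -40, y = -90 to 90, underside 6 mm above the deck, top 26 mm; rests on 14 mm buttons at y = -70 and 70. Thumb screws stand 16 mm above it.
- rail_edge (a point): Point on the lower front edge of the frame's front rail, at x = -60, y = -20, 26 mm above the bench when the frame is down and 30 mm when the rail stands 4 mm clear. It moves up with the frame.
- pin: Locking pin, 45 g: steel shank 8 mm in diameter, black knob 18 mm in diameter and 30 mm long. Origin: centre of the knob; y along the pin from tip to knob, tip at y = -84.5; it balances near y = -38. At the start it lies level in clevis and tongue, parallel to the printer's y, knob to the left (+y), its centre near x = -82, y = 115, 45 mm above the bench; drawn 58 mm to +y it is free.
- park (a point): Where the knob's centre (pin's origin) lies when parked: x = -140, y = 115, 46 mm above the bench, pin level and parallel to the printer's y, shank in the groove, knob outside. The dark steel parking block spans x = -157 to -123, y = 45 to 92, top 56 mm above the bench; its groove, 13 mm wide and 14 mm deep, open on top and at both ends, runs along y at x = -140.
- wedge: Grey plastic taper wedge, 100 x 26 mm, 60 g, on the bench right of the printer. Origin: under its centre; thin end to +x, z up. From the tip at x = 50 (3 mm thick) its top rises evenly to 15 mm at x = -20 (12 mm in 70 mm); behind that the heel block, x = -20 to -50, is 28 mm tall and 26 mm wide, gripped across its width. (Its own frame.)
- wedge_tip (a point): Middle of the lower edge of the wedge's thin end (x = 50 of the wedge).
- squeegee: Aluminium squeegee with a steel blade, 55 x 100 x 12 mm, lying flat; leave alone. Origin under its bar.
- paste_jar: Closed jar, 60 mm in diameter and 60 mm tall; leave alone. Origin at its bottom centre.
- solder_spool: Spool, 50 mm in diameter and 40 mm tall; leave alone. Origin at its bottom centre.
- screwdriver: Screwdriver lying between robot and printer; leave alone.
- tape_roll: Paper tape roll, 90 mm in diameter, 18 mm tall, lying flat; leave alone. Origin at its bottom centre.
- board_stack: Stack of green circuit boards, 100 x 80 x 16 mm; leave alone. Origin at its bottom centre.
- part_tray: Black divided parts tray, 90 x 100 x 25 mm; leave alone. Origin at its bottom centre.
Mind the look-alikes: they are no part of the job. There is more than one size of the wedge; the one meant has the size given above.

How it is judged:
By the outcome, as a careful person would: the job done as asked, in the order asked, and still so for the second after the job is handed in, while the arm keeps its last pose, push and grip.
It also fails if it takes over 61 s, if anything falls off the work surface, if the arm or the gripper's body presses on something with over 40 N, if the wrist force passes 120 N, or if a joint passes its speed limit or range.

## Working session

There is one attempt and no reset: what is moved stays moved. The work goes in short steps, Python scripts to look and compute and a shell command to move; the robot and the scene stay as the last step left them, time stands still between calls to the robot, and variables do not carry over. Pictures are saved under pics/ and viewed, and the job is handed in when it is done.

```bash
ls; mkdir -p pics
python3 - <<'E'
from bench import robot,cams,spotter
import cv2
print(robot.get_obs())
for n in ("scene","top"):
    s=cams.snapshot(n); cv2.imwrite(f"pics/{n}0.png",s["frame"][:,:,::-1])
    print(n,s["intrinsics"],s["eye"],s["orientation"],[k for k in s])
    for q in ("printer","clevis","frame","rail_edge","pin","park","wedge","wedge_tip"):
        print(q,[(r["pixel"],round(r["score"],2)) for r in spotter.place_of(s,q)])
E
```

```text
pics
{'time': 0.0, 'joint_positions': array([-1.42610115e+00,  8.79296741e-02,  1.37223642e+00, -1.29105221e-05,
        1.68358741e+00, -1.03081480e-01]), 'qvel': array([ 0.00053033, -0.00123558, -0.00101926,  0.00039599,  0.00044316,
       -0.00145126]), 'joint_torque': array([-3.92233806e-04, -3.40179133e+01, -3.02433944e+01,  7.17359246e-02,
        3.29104986e-02, -1.67771868e-04]), 'tool_pos': array([ 0.13481382, -0.53269226,  0.21832703]), 'ee_rot': array([-3.13944195e+00, -2.09586043e-04,  2.47774988e-01]), 'wrist_force': array([ 1.2183963 , -0.28012324,  0.56320789]), 'wrist_torque': array([-0.00958351, -0.04156707, -0.00750391]), 'width': 0.09424414511668525}
scene [[585.32049436   0.         328.40153995]
 [  0.         585.32049436 249.34754189]
 [  0.           0.           1.        ]] [ 1.00999956 -0.53016737  1.12083453] [ 0.59588738 -0.0151673   0.73503903] ['frame', 'intrinsics', 'eye', 'orientation', 'shot']
printer [([392.1, 259.6], 0.83)]
clevis [([382.4, 210.2], 0.64), ([221.8, 249.4], 0.62)]
frame [([407.3, 257.3], 0.96)]
rail_edge [([366.2, 241.7], 0.73)]
pin
[... 196 characters left out ...]
8.4, 342.6], 0.64), ([383.6, 125.4], 0.36)]
top [[520.93454086   0.         318.49260044]
 [  0.         520.93454086 244.91143976]
 [  0.           0.           1.        ]] [0.42315699 0.03531869 1.23307273] [ 0.09196774  0.00627899 -1.58228116] ['frame', 'intrinsics', 'eye', 'orientation', 'shot']
printer [([287.2, 203.0], 0.86)]
clevis [([253.5, 239.7], 0.86)]
frame [([280.6, 185.7], 0.74)]
rail_edge [([293.9, 225.2], 0.96), ([468.4, 270.8], 0.49)]
pin [([230.8, 237.9], 0.72), ([293.6, 226.6], 0.48)]
park [([238.0, 263.6], 0.7)]
wedge [([466.7, 290.1], 0.81), ([406.2, 255.1], 0.69), ([508.9, 292.0], 0.51)]
wedge_tip [([435.5, 248.1], 0.73), ([497.4, 274.8], 0.63), ([466.8, 271.1], 0.61)]
```

View pics/scene0.png

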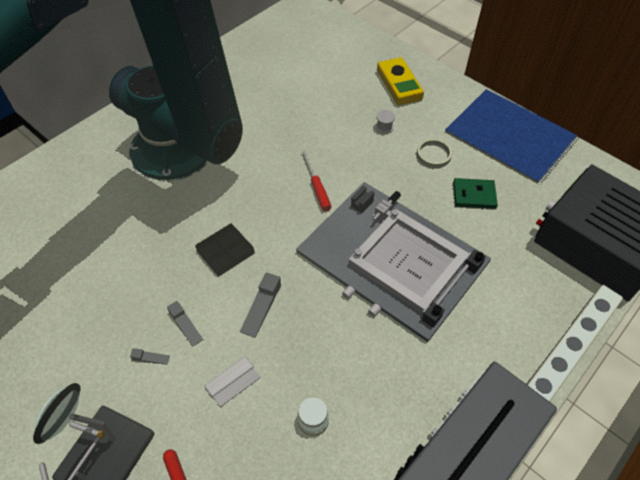

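View pics/top0.png

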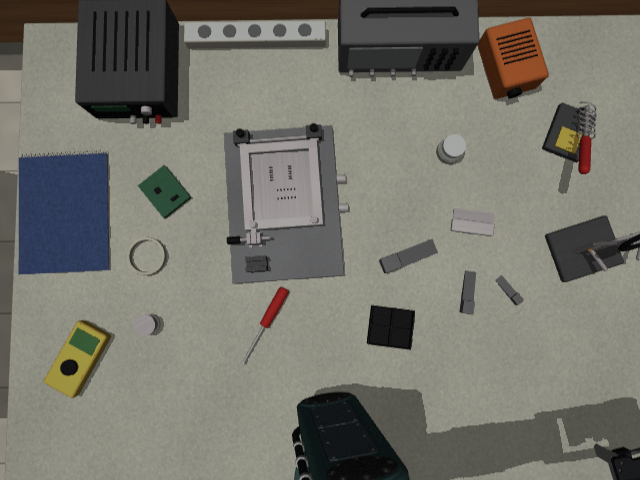

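The pictures show the printer at top (285,203), with the pin knob to its left at (232,240) and the parking block at (257,264). There are three wedges: large at (408,256), middle at (468,292) and small at (509,290). I'll measure their sizes next.

```bash
cat > h.py <<'E'
import numpy as np, cv2
from scipy.spatial.transform import Rotation as R
from scipy.optimize import least_squares
def Rm(s): return R.from_euler('xyz',s["orientation"]).as_matrix()
def ray(s,px):
    K=np.array(s["intrinsics"]);u,v=px
    d=np.array([(u-K[0,2])/K[0,0],-(v-K[1,2])/K[1,1],-1.])
    return np.array(s["eye"]),Rm(s)@d
def onz(s,px,z):
    e,d=ray(s,px); return e+d*(z-e[2])/d[2]
def proj(s,P):
    K=np.array(s["intrinsics"]);c=(np.atleast_2d(P)-np.array(s["eye"]))@Rm(s)
    return np.c_[K[0,2]+K[0,0]*c[:,0]/-c[:,2],K[1,2]-K[1,1]*c[:,1]/-c[:,2]]
def tri(obs):
    A=np.zeros((3,3));b=np.zeros(3)
    for s,p in obs:
        e,d=ray(s,p);d/=np.linalg.norm(d);M=np.eye(3)-np.outer(d,d);A+=M;b+=M@e
    X=np.linalg.solve(A,b);return X,[np.linalg.norm(proj(s,X)[0]-p) for s,p in obs]
def crop(s,x0,y0,x1,y1,f,name,pts=()):
    im=np.ascontiguousarray(s["frame"][:,:,::-1])[y0:y1,x0:x1]
    im=cv2.resize(im,None,fx=f,fy=f,interpolation=cv2.INTER_CUBIC)
    for p in pts: cv2.circle(im,(int((p[0]-x0+.5)*f),int((p[1]-y0+.5)*f)),2,(0,0,255),-1)
    cv2.imwrite("pics/"+name,im)
E
python3 - <<'E'
from h import *
from bench import cams,spotter
for n in ("scene","top"):
    s=cams.snapshot(n)
    for q in ("wedge","printer"):
        for r in spotter.regions_of(s,q):
            c,_=cv2.findContours(r["pixels"].astype(np.uint8),cv2.RETR_EXTERNAL,cv2.CHAIN_APPROX_NONE)
            c=max(c,key=cv2.contourArea)[:,0]
            z=0.02 if q=="printer" else 0.0
            g=np.array([onz(s,p,z)[:2] for p in c]).astype(np.float32)
            print(n,q,round(r["score"],2),r["extent"],cv2.minAreaRect(g))
    if n=="scene": crop(s,120,250,300,380,4.4,"scw.png"); crop(s,290,170,500,345,3.4,"scp.png")
    else: crop(s,370,220,530,330,5,"tow.png"); crop(s,215,115,355,290,3.4,"top_p.png")
E
```

```text
scene wedge 0.83 [129.6, 349.5, 170.2, 362.7] ((0.42125725746154785, -0.400302916765213), (0.08090060949325562, 0.02601398341357708), 32.630516052246094)
scene wedge 0.79 [166.6, 300.5, 203.5, 346.7] ((0.41330480575561523, -0.30153441429138184), (0.0296486709266901, 0.11876038461923599), 79.80391693115234)
scene wedge 0.63 [240.6, 272.4, 283.5, 335.2] ((0.5005508661270142, -0.1592426896095276), (0.049339618533849716, 0.15657617151737213), 22.831130981445312)
scene printer 0.96 [295.8, 182.0, 492.5, 339.5] ((0.6383200287818909, 0.11168855428695679), (0.3640154004096985, 0.29132553935050964), 3.5523107051849365)
top wedge 0.94 [376.6, 238.7, 437.6, 273.4] ((0.5095077753067017, -0.16965419054031372), (0.036139052361249924, 0.13713988661766052), 20.41617202758789)
top wedge 0.85 [496.4, 274.6, 522.3, 302.1] ((0.4253139793872833, -0.4042529761791229), (0.07697171717882156, 0.02370445802807808), 40.794921875)
top wedge 0.6 [460.8, 268.0, 476.4, 312.5] ((0.4237409234046936, -0.3082617521286011), (0.03281624615192413, 0.10208462178707123), 82.41768646240234)
top wedge 0.19 [138.9, 167.9, 187.7, 217.9] ((0.6719304919242859, 0.41174644231796265), (0.10670618712902069, 0.08173240721225739), 39.15020751953125)
top printer 0.82 [227.6, 124.8, 349.0, 282.4] ((0.6393831968307495, 0.11632958054542542), (0.36869996786117554, 0.28459465503692627), 2.9540271759033203)
top printer 0.49 [241.0, 135.9, 320.8, 243.4] ((0.6659513711929321, 0.128769189119339), (0.24205811321735382, 0.19130828976631165), 3.2438292503356934)
top printer 0.16 [452.7, 210.5, 491.6, 236.0] ((0.5861607789993286, -0.32058921456336975), (0.09935057163238525, 0.05434519797563553), 81.07344818115234)
```

```bash
ls pics
```

```text
scene0.png
scp.png
scw.png
top0.png
top_p.png
tow.png
```

View pics/tow.png

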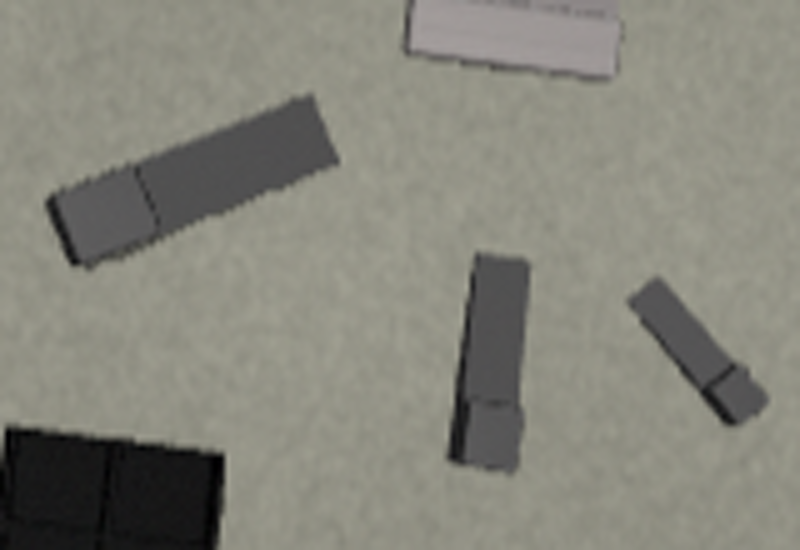

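View pics/scw.png

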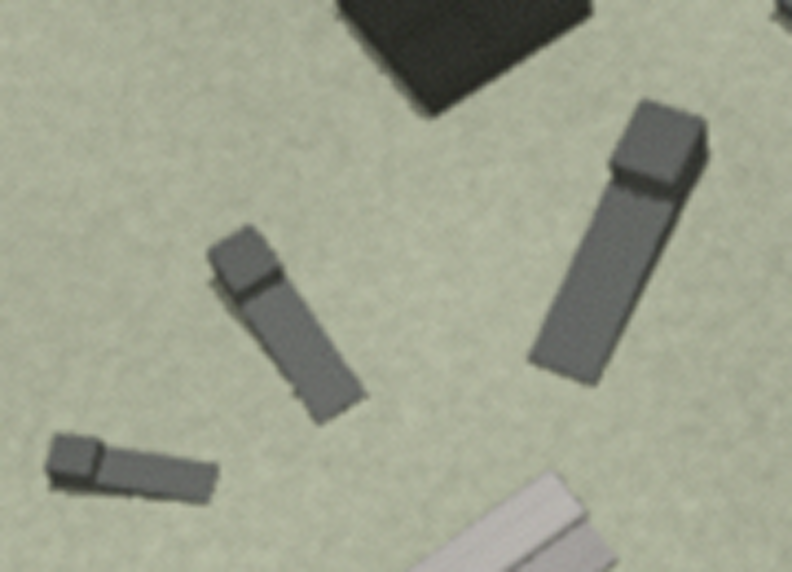

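View pics/top_p.png

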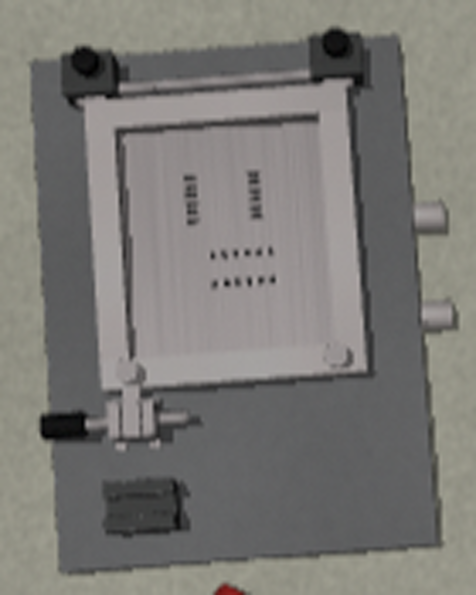

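View pics/scp.png

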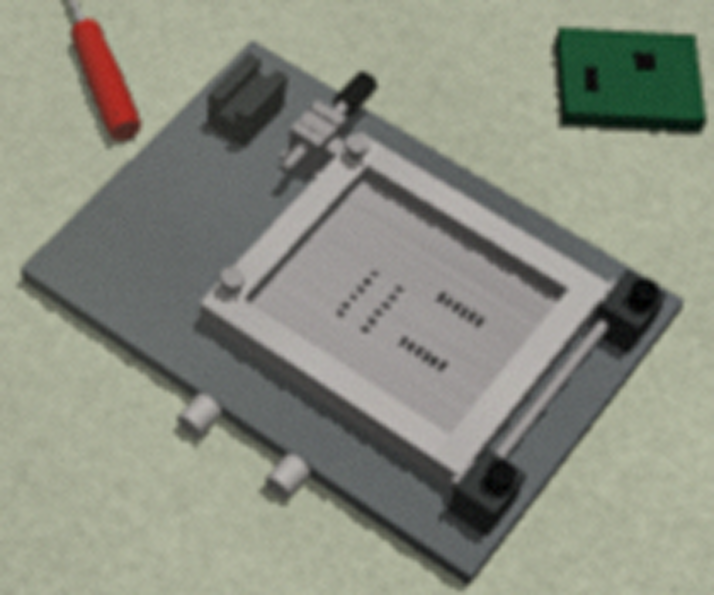

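```bash
cat > fit.py <<'E'
from h import *
from bench import cams,spotter
T=cams.snapshot("top");S=cams.snapshot("scene")
def c(p,f,x,y): return np.array(p)/f+[x-.5+.5/f*0,y-.5]
def fit(model,obsT,obsS,x0,free=3):
    def P(q):
        r=R.from_euler('z',q[2]).as_matrix();return np.array(model)@r.T+[q[0],q[1],0]
    def res(q,w=None):
        X=P(q);o=[]
        if obsT is not None:o.append(proj(T,X)-obsT)
        if obsS is not None:o.append(proj(S,X)-obsS)
        return np.concatenate(o).ravel()
    s=least_squares(res,x0); return s.x,res(s.x).reshape(-1,2).round(1)
dk=np.array([[180,130,20],[180,-130,20],[-180,-130,20],[-180,130,20]])/1e3
oT=c([(31,62),(400,37),(441,546),(61,573)],3.4,215,115)
oS=c([(682,298),(468,578),(22,270),(253,42)],3.4,290,170)
for a,b in((oT,oS),(oT,None),(None,oS)): print(*fit(dk,a,b,[.64,.11,.05]))
w=np.array([[50,13,3],[50,-13,3],[-20,13,28],[-20,-13,28],[-50,-13,28],[-50,13,28]])/1e3
wT=c([(477,252),(530,260),(469,401),(523,407),(518,473),(464,465)],5,370,220)
wS=c([(368,395),(320,423),(283,269),(238,298),(208,250),(250,226)],4.4,120,250)
for a,b in((wT,wS),(wT,None),(None,wS)): print(*fit(w,a,b,[.42,-.31,-.1]))
E
python3 fit.py
```

```text
[0.63563097 0.12493586 0.06141154] [[-0.2 -0.2]
 [-0.2 -0.7]
 [-0.6 -0. ]
 [-0.4  0.2]
 [ 0.5  1. ]
 [ 0.4  0.3]
 [-1.4 -0.3]
 [-1.  -0.7]]
[0.63524311 0.12407503 0.06148517] [[ 0.1  0. ]
 [ 0.1 -0.6]
 [-0.3  0.2]
 [-0.   0.4]]
[0.63585797 0.12591651 0.06103355] [[ 0.8  0.8]
 [ 0.7  0.1]
 [-1.  -0.5]
 [-0.6 -0.8]]
[ 0.42277506 -0.30571503 -0.17081392] [[-0.5 -0.4]
 [-0.2 -0.2]
 [-0.  -0.6]
 [ 0.4  0. ]
 [-0.3 -0.1]
 [-0.8 -0.4]
 [-0.   0.1]
 [ 0.   0.7]
 [-0.1 -0.6]
 [-0.8 -0.4]
 [-1.1  0.4]
 [ 0.2 -0.7]]
[ 0.42215909 -0.30620693 -0.16836112] [[-0.4 -0.1]
 [ 0.   0. ]
 [ 0.2 -0.3]
 [ 0.7  0.3]
 [-0.   0.1]
 [-0.5 -0.1]]
[ 0.42338637 -0.30537451 -0.17307193] [[ 0.2  0.2]
 [ 0.3  0.8]
 [ 0.2 -0.5]
 [-0.5 -0.4]
 [-0.8  0.5]
 [ 0.5 -0.7]]
```

The middle wedge fits 100 x 26 mm to under 1 px, so it is the right one. The printer is at about (0.6355, 0.1245), yaw 0.061. I'll move toward the knob, turning on the way.

```bash
cat > d.py <<'E'
# remaining move to a target, in tool axes/units
import sys
from h import *
from bench import robot
PR=np.array([.6355,.1245]);PY=.0614
def p2w(x,y,z):
    c,s=np.cos(PY),np.sin(PY);return np.array([PR[0]+(c*x-s*y)/1e3,PR[1]+(s*x+c*y)/1e3,z/1e3])
def w2p(P):
    c,s=np.cos(PY),np.sin(PY);d=np.array(P[:2])-PR;return np.array([c*d[0]+s*d[1],-s*d[0]+c*d[1],P[2]])*1e3
def left(target,yaw):
    o=robot.get_obs();Rt=R.from_euler('xyz',o["ee_rot"])
    d=Rt.inv().apply(np.array(target)-o["tool_pos"])/.025
    want=R.from_euler('xyz',[np.pi,0,yaw])
    r=np.degrees((Rt.inv()*want).as_rotvec())/5
    print("t",round(o["time"],2),"pr",w2p(o["tool_pos"]).round(1),"F",o["wrist_force"].round(1),"w",round(o["width"]*1e3,1),"rot",o["ee_rot"].round(3))
    print("dxyz",d.round(2),"r",r.round(2))
if __name__=="__main__":
    a=[float(v) for v in sys.argv[1:]]
    left(p2w(*a[:3]),PY+a[3])
E
python3 -m inch '[{"dx":0.67,"dy":-0.74,"rz":-1},{"dx":0.73,"dy":-0.68,"rz":-1},{"dx":0.79,"dy":-0.62,"rz":-1},{"dx":0.84,"dy":-0.54,"rz":-1},{"dx":0.88,"dy":-0.47,"rz":-1},{"dx":0.92,"dy":-0.39,"rz":-1},{"dx":0.95,"dy":-0.31,"rz":-1},{"dx":0.97,"dy":-0.22,"rz":-1},{"dx":0.99,"dy":-0.14,"rz":-1},{"dx":1,"dy":-0.05,"rz":-1},{"dx":1,"dy":0.03,"rz":-1},{"dx":1,"dy":0.12,"rz":-1}]'
python3 d.py -82 115 150 1.5708
```

```text
t 1.3 pr [-540.  -625.8  219.5] F [-0.   0.9 -0.1] w 94.3 rot [ 3.141 -0.     0.248]
dxyz [ 23.49 -25.72   2.78] r [  0.     0.   -15.86]invalid input at $[0]: expected keys grip, dx, dy, dz, rx, ry, rz
```

```bash
python3 -m inch '[{"grip":1,"dx":0.67,"dy":-0.74,"dz":0,"rx":0,"ry":0,"rz":-1},{"grip":1,"dx":0.73,"dy":-0.68,"dz":0,"rx":0,"ry":0,"rz":-1},{"grip":1,"dx":0.79,"dy":-0.62,"dz":0,"rx":0,"ry":0,"rz":-1},{"grip":1,"dx":0.84,"dy":-0.54,"dz":0,"rx":0,"ry":0,"rz":-1},{"grip":1,"dx":0.88,"dy":-0.47,"dz":0,"rx":0,"ry":0,"rz":-1},{"grip":1,"dx":0.92,"dy":-0.39,"dz":0,"rx":0,"ry":0,"rz":-1},{"grip":1,"dx":0.95,"dy":-0.31,"dz":0,"rx":0,"ry":0,"rz":-1},{"grip":1,"dx":0.97,"dy":-0.22,"dz":0,"rx":0,"ry":0,"rz":-1},{"grip":1,"dx":0.99,"dy":-0.14,"dz":0,"rx":0,"ry":0,"rz":-1},{"grip":1,"dx":1,"dy":-0.05,"dz":0,"rx":0,"ry":0,"rz":-1},{"grip":1,"dx":1,"dy":0.03,"dz":0,"rx":0,"ry":0,"rz":-1},{"grip":1,"dx":1,"dy":0.12,"dz":0,"rx":0,"ry":0,"rz":-1}]'
python3 d.py -82 115 150 1.5708
```

```text
time: 2.8
tool_pos: [0.2741, -0.2587, 0.2199]
ee_rot: [3.139, 0.002, 1.326]
wrist_force: [0.4, 0.3, -0.5]
width: 0.0939
t 2.8 pr [-384.3 -360.2  219.9] F [ 0.4  0.3 -0.5] w 93.9 rot [3.139e+00 2.000e-03 1.326e+00]
dxyz [21.77  5.8   2.78] r [ 0.03  0.02 -3.51]
```

```bash
python3 -m inch '[{"grip":1,"dx":1,"dy":0.4,"dz":0,"rx":0,"ry":0,"rz":-1},{"grip":1,"dx":1,"dy":0.5,"dz":0,"rx":0,"ry":0,"rz":-1},{"grip":1,"dx":1,"dy":0.6,"dz":0,"rx":0,"ry":0,"rz":-1},{"grip":1,"dx":1,"dy":0.6,"dz":0,"rx":0,"ry":0,"rz":-0.5},{"grip":1,"dx":1,"dy":0.6,"dz":0,"rx":0,"ry":0,"rz":0},{"grip":1,"dx":1,"dy":0.6,"dz":0,"rx":0,"ry":0,"rz":0},{"grip":1,"dx":1,"dy":0.6,"dz":0,"rx":0,"ry":0,"rz":0},{"grip":1,"dx":1,"dy":0.6,"dz":0,"rx":0,"ry":0,"rz":0},{"grip":1,"dx":1,"dy":0.6,"dz":0,"rx":0,"ry":0,"rz":0},{"grip":1,"dx":1,"dy":0.6,"dz":0,"rx":0,"ry":0,"rz":0},{"grip":1,"dx":1,"dy":0.6,"dz":0,"rx":0,"ry":0,"rz":0},{"grip":1,"dx":1,"dy":0.6,"dz":0,"rx":0,"ry":0,"rz":0}]'
python3 d.py -82 115 150 1.5708
```

```text
time: 4.3
tool_pos: [0.4471, 0.0539, 0.2218]
ee_rot: [3.133, 0.006, 1.642]
wrist_force: [0.6, -0.3, 0.3]
width: 0.0943
t 4.3 pr [-192.4  -58.9  221.8] F [ 0.6 -0.3  0.3] w 94.3 rot [3.133 0.006 1.642]
dxyz [6.93 4.46 2.86] r [0.1  0.07 0.11]
```

```bash
python3 -m inch '[{"grip":1,"dx":1,"dy":0.65,"dz":0.4,"rx":0,"ry":0,"rz":0},{"grip":1,"dx":1,"dy":0.65,"dz":0.4,"rx":0,"ry":0,"rz":0},{"grip":1,"dx":1,"dy":0.65,"dz":0.4,"rx":0,"ry":0,"rz":0},{"grip":1,"dx":1,"dy":0.65,"dz":0.4,"rx":0,"ry":0,"rz":0},{"grip":1,"dx":1,"dy":0.65,"dz":0.4,"rx":0.1,"ry":0,"rz":0.1},{"grip":1,"dx":1,"dy":0.65,"dz":0.4,"rx":0,"ry":0,"rz":0},{"grip":1,"dx":0.8,"dy":0.5,"dz":0.4,"rx":0,"ry":0,"rz":0}]'
python3 d.py -82 115 100 1.5708
python3 - <<'E'
from d import *
from bench import cams,spotter
for n in("top","scene"):
    s=cams.snapshot(n)
    P=[p2w(-82,115,45),p2w(-82,100,45),p2w(-82,130,45),p2w(-140,115,46)]
    print(n,proj(s,P).round(1).tolist(),[(r["pixel"],r["score"]) for r in spotter.place_of(s,"pin")])
    q=proj(s,P)
    if n=="scene": crop(s,340,150,440,240,7,"k_s.png",q)
    else: crop(s,205,205,305,285,7,"k_t.png",q)
E
```

```text
time: 5.18
tool_pos: [0.5496, 0.2376, 0.1512]
ee_rot: [3.137, 0.007, 1.634]
wrist_force: [0.4, 0.2, -0.4]
width: 0.0937
t 5.17 pr [-78.8 118.1 151.2] F [ 0.4  0.2 -0.4] w 93.7 rot [3.137 0.007 1.634]
dxyz [-0.11 -0.14  2.05] r [0.05 0.08 0.02]
top [[234.4, 239.9], [241.0, 239.5], [227.9, 240.4], [235.8, 265.1]] [([232.4, 236.8], 0.54)]
scene [[392.9, 198.1], [389.2, 201.9], [396.5, 194.3], [373.1, 185.9]] [([393.2, 196.4], 0.49), ([311.8, 182.2], 0.45)]
```

View pics/k_s.png

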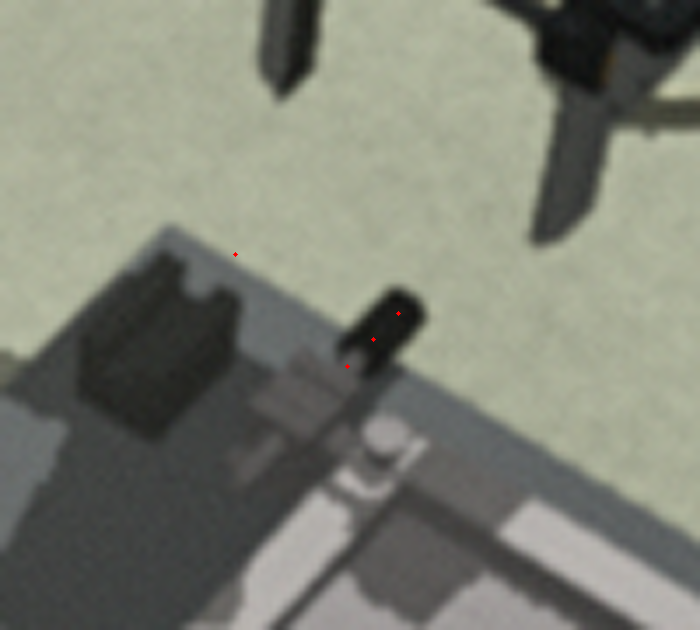

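View pics/k_t.png

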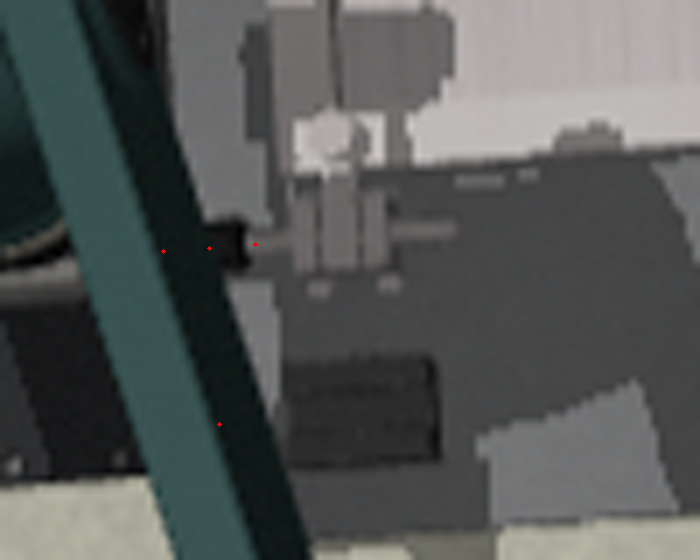

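The knob shows at scene (394,197), on the predicted axis but about 3 mm further to +y. I'm descending onto it.

```bash
python3 -m inch '[{"grip":0.5,"dx":0,"dy":-0.14,"dz":0.9,"rx":0.05,"ry":0.05,"rz":0},{"grip":0.5,"dx":0,"dy":0,"dz":0.9,"rx":0,"ry":0,"rz":0},{"grip":0.5,"dx":0,"dy":0,"dz":0.9,"rx":0,"ry":0,"rz":0},{"grip":0.5,"dx":0,"dy":0,"dz":0,"rx":0,"ry":0,"rz":0}]'
python3 d.py -82 117 40 1.5708
```

```text
time: 5.88
tool_pos: [0.5461, 0.2321, 0.0873]
ee_rot: [3.136, 0.003, 1.631]
wrist_force: [0.4, 0.8, 0.3]
width: 0.0576
t 5.88 pr [-82.6 112.9  87.3] F [0.4 0.8 0.3] w 57.6 rot [3.136e+00 3.000e-03 1.631e+00]
dxyz [0.17 0.01 1.89] r [ 0.06  0.04 -0.02]
```

```bash
python3 -m inch '[{"grip":0.5,"dx":0.17,"dy":0,"dz":0.8,"rx":0.06,"ry":0.04,"rz":0},{"grip":0.5,"dx":0,"dy":0,"dz":0.8,"rx":0,"ry":0,"rz":0},{"grip":0.5,"dx":0,"dy":0,"dz":0.2,"rx":0,"ry":0,"rz":0},{"grip":0.5,"dx":0,"dy":0,"dz":0,"rx":0,"ry":0,"rz":0}]'
python3 d.py -82 117 40 1.5708
```

```text
time: 6.38
tool_pos: [0.5481, 0.2364, 0.0442]
ee_rot: [3.135, -0.003, 1.629]
wrist_force: [-0.0, 0.0, -0.4]
width: 0.0466
t 6.38 pr [-80.4 117.   44.2] F [-0.   0.  -0.4] w 46.6 rot [ 3.135e+00 -3.000e-03  1.629e+00]
dxyz [-0.   -0.07  0.17] r [ 0.07 -0.03 -0.04]
```

```bash
python3 -m inch '[{"grip":0.4,"dx":0,"dy":-0.07,"dz":0.17,"rx":0.06,"ry":0,"rz":-0.04},{"grip":0.3,"dx":0,"dy":0,"dz":0,"rx":0,"ry":0,"rz":0}]'
python3 d.py -82 117 40 1.5708
python3 -m inch '[{"grip":0,"dx":0,"dy":0,"dz":0,"rx":0,"ry":0,"rz":0},{"grip":0,"dx":0,"dy":0,"dz":0,"rx":0,"ry":0,"rz":0},{"grip":0,"dx":0,"dy":0,"dz":0,"rx":0,"ry":0,"rz":0},{"grip":0,"dx":0,"dy":0,"dz":0,"rx":0,"ry":0,"rz":0}]'
python3 d.py -82 117 40 1.5708
```

```text
time: 6.62
tool_pos: [0.5471, 0.2366, 0.041]
ee_rot: [3.139, -0.003, 1.633]
wrist_force: [0.3, 0.1, 0.4]
width: 0.0309
t 6.62 pr [-81.4 117.3  41. ] F [0.3 0.1 0.4] w 30.9 rot [ 3.139e+00 -3.000e-03  1.633e+00]
dxyz [-0.01 -0.02  0.04] r [ 0.03 -0.04  0.01]
time: 7.12
tool_pos: [0.5475, 0.2368, 0.0419]
ee_rot: [3.137, -0.003, 1.633]
wrist_force: [-0.3, -0.3, -0.6]
width: 0.0173
t 7.12 pr [-81.  117.5  41.9] F [-0.3 -0.3 -0.6] w 17.3 rot [ 3.137e+00 -3.000e-03  1.633e+00]
dxyz [-0.02 -0.04  0.08] r [ 0.05 -0.04  0.01]
```

```bash
python3 -m inch '[{"grip":0,"dx":0.4,"dy":0,"dz":0,"rx":0,"ry":0,"rz":0},{"grip":0,"dx":0.4,"dy":0,"dz":0,"rx":0,"ry":0,"rz":0},{"grip":0,"dx":0.4,"dy":0,"dz":0,"rx":0,"ry":0,"rz":0}]'
python3 d.py -81 183 41 1.5708
```

```text
time: 7.5
tool_pos: [0.5455, 0.2684, 0.0419]
ee_rot: [3.137, -0.004, 1.632]
wrist_force: [0.3, -0.1, -1.1]
width: 0.0175
t 7.5 pr [-81.  149.2  41.9] F [ 0.3 -0.1 -1.1] w 17.5 rot [ 3.137 -0.004  1.632]
dxyz [ 1.35 -0.    0.04] r [ 0.05 -0.05 -0.  ]
```

```bash
python3 -m inch '[{"grip":0,"dx":0.4,"dy":0,"dz":0,"rx":0,"ry":0,"rz":0},{"grip":0,"dx":0.4,"dy":0,"dz":0,"rx":0,"ry":0,"rz":0},{"grip":0,"dx":0.4,"dy":0,"dz":0,"rx":0,"ry":0,"rz":0},{"grip":0,"dx":0.2,"dy":0,"dz":0,"rx":0,"ry":0,"rz":0},{"grip":0,"dx":0,"dy":0,"dz":0,"rx":0,"ry":0,"rz":0}]'
python3 d.py -140 183 70 1.5708
python3 - <<'E'
from d import *
from bench import cams,spotter
for n in("top","scene"):
    s=cams.snapshot(n)
    o=spotter.regions_of(s,"pin"); print(n,[(r["extent"],round(r["score"],2)) for r in o])
    if n=="scene": crop(s,340,140,440,230,7,"k_s2.png")
    else: crop(s,195,205,295,285,7,"k_t2.png")
E
```

```text
time: 8.12
tool_pos: [0.5428, 0.3075, 0.0418]
ee_rot: [3.138, -0.004, 1.634]
wrist_force: [0.8, -0.1, -0.3]
width: 0.0171
t 8.12 pr [-81.3 188.3  41.8] F [ 0.8 -0.1 -0.3] w 17.1 rot [ 3.138 -0.004  1.634]
dxyz [-0.2  -2.35 -1.14] r [ 0.05 -0.05  0.03]
top []
scene [([389.0, 176.9, 418.0, 198.0], 0.71), ([295.4, 179.4, 492.5, 341.3], 0.27)]
```

View pics/k_s2.png

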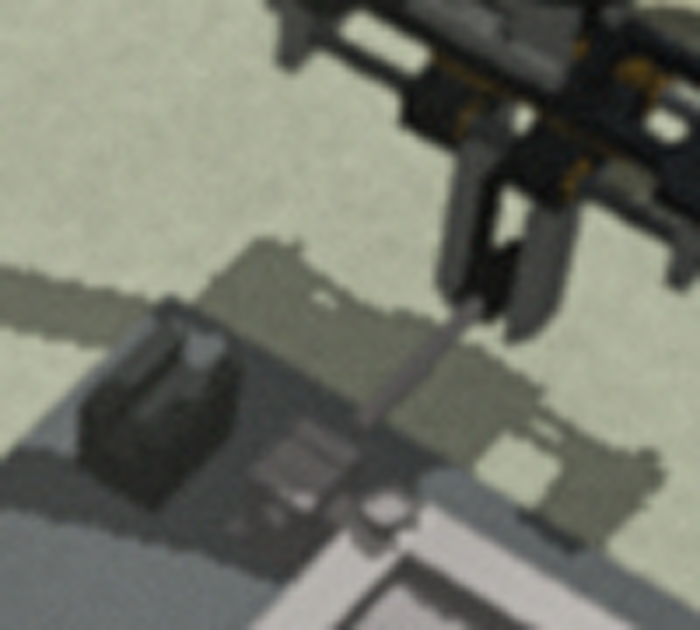

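View pics/k_t2.png

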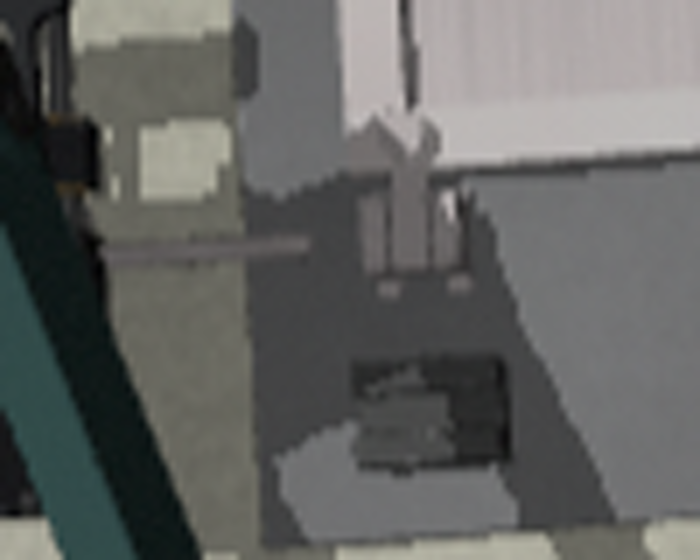

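The pin is out and held by the knob, with the tip clear of the clevis: top (238.5,239), scene (391,200). I'll triangulate the tip to see whether it sags.

Run:
```python
from d import *
from bench import cams
T=cams.snapshot("top");S=cams.snapshot("scene")
X,e=tri([(T,np.array([308/7+194.5,244/7+204.5])),(S,np.array([363/7+339.5,424/7+139.5]))])
print(w2p(X),e)
print(proj(T,[p2w(-81.3,104,45)]),proj(S,[p2w(-81.3,104,45)]))
# groove of park block: ends, top view
print(proj(T,[p2w(-140,45,56),p2w(-140,92,56),p2w(-157,45,56),p2w(-157,92,56),p2w(-123,92,56),p2w(-123,45,56)]).round(1).tolist())
print(proj(S,[p2w(-140,45,56),p2w(-140,92,56),p2w(-157,45,56),p2w(-157,92,56),p2w(-123,92,56),p2w(-123,45,56)]).round(1).tolist())
for q in [p2w(-146.5,92,56),p2w(-133.5,92,56)]: print(proj(S,[q]).round(1))
P=[p2w(-140,45,56),p2w(-140,92,56),p2w(-157,45,56),p2w(-157,92,56),p2w(-123,92,56),p2w(-123,45,56),p2w(-146.5,92,56),p2w(-133.5,92,56),p2w(-146.5,45,56),p2w(-133.5,45,56)]
crop(S,345,170,385,220,14,"park_s.png",proj(S,P))
crop(T,235,245,275,280,14,"park_t.png",proj(T,P))
```

```text
[-81.01353307 105.82114929  46.88370047] [np.float64(0.31598245293378935), np.float64(0.3073486402206775)]
[[239.2052367  239.28517619]] [[390.42551072 201.02407211]]
[[266.0, 262.6], [245.3, 264.1], [266.4, 270.1], [245.7, 271.6], [244.8, 256.7], [265.5, 255.1]]
[[355.7, 200.9], [367.7, 188.9], [349.9, 197.3], [362.0, 185.4], [373.5, 192.4], [361.6, 204.5]]
[[365.5 187.6]]
[[369.9 190.2]]
```

View pics/park_s.png

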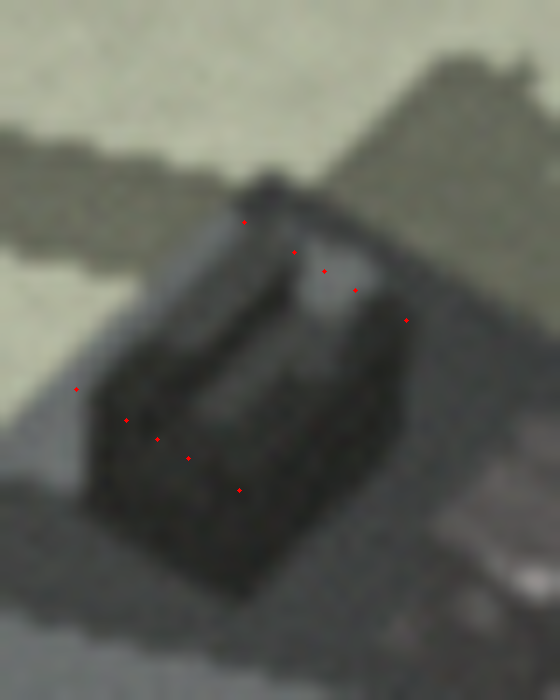

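View pics/park_t.png

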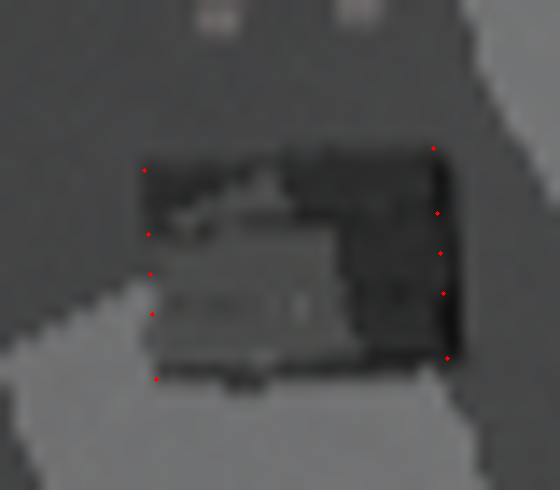

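The pin is level (tip z 46.9) and centred. The knob centre sits about 2 mm in +y from the TCP. Next I lift it and shift over to the groove.

```bash
python3 -m inch '[{"grip":0,"dx":0,"dy":0,"dz":-0.5,"rx":0,"ry":0,"rz":0},{"grip":0,"dx":0,"dy":-0.5,"dz":-0.5,"rx":0.05,"ry":-0.05,"rz":0},{"grip":0,"dx":0,"dy":-0.5,"dz":-0.2,"rx":0,"ry":0,"rz":0},{"grip":0,"dx":0,"dy":-0.5,"dz":0,"rx":0,"ry":0,"rz":0},{"grip":0,"dx":0,"dy":-0.5,"dz":0,"rx":0,"ry":0,"rz":0},{"grip":0,"dx":0,"dy":-0.3,"dz":0,"rx":0,"ry":0,"rz":0},{"grip":0,"dx":0,"dy":0,"dz":0,"rx":0,"ry":0,"rz":0}]'
python3 d.py -140 113 70 1.5708
```

```text
time: 9.3
tool_pos: [0.4806, 0.3025, 0.0748]
ee_rot: [-3.142, 0.0, 1.633]
wrist_force: [0.1, -0.3, -0.9]
width: 0.017
t 9.3 pr [-143.7  187.2   74.8] F [ 0.1 -0.3 -0.9] w 17.0 rot [-3.142  0.     1.633]
dxyz [-2.97  0.14  0.19] r [-0.    0.    0.01]
```

```bash
python3 -m inch '[{"grip":0,"dx":-0.6,"dy":0.14,"dz":0,"rx":0,"ry":0,"rz":0},{"grip":0,"dx":-0.6,"dy":0,"dz":0,"rx":0,"ry":0,"rz":0},{"grip":0,"dx":-0.6,"dy":0,"dz":0,"rx":0,"ry":0,"rz":0},{"grip":0,"dx":-0.6,"dy":0,"dz":0,"rx":0,"ry":0,"rz":0},{"grip":0,"dx":-0.4,"dy":0,"dz":0.1,"rx":0,"ry":0,"rz":0},{"grip":0,"dx":0,"dy":0,"dz":0,"rx":0,"ry":0,"rz":0}]'
python3 d.py -140 113 42 1.5708
```

```text
time: 10.05
tool_pos: [0.49, 0.2262, 0.0716]
ee_rot: [-3.141, 0.001, 1.631]
wrist_force: [-0.6, 0.8, -1.1]
width: 0.0169
t 10.05 pr [-138.9  110.4   71.6] F [-0.6  0.8 -1.1] w 16.9 rot [-3.141e+00  1.000e-03  1.631e+00]
dxyz [ 0.1  -0.04  1.19] r [-0.    0.02 -0.02]
```

```bash
python3 -m inch '[{"grip":0,"dx":0.1,"dy":-0.03,"dz":0.2,"rx":0,"ry":0,"rz":0},{"grip":0,"dx":0,"dy":0,"dz":0.1,"rx":0,"ry":0,"rz":0},{"grip":0,"dx":0,"dy":0,"dz":0,"rx":0,"ry":0,"rz":0}]'
python3 d.py -140 113 42 1.5708
python3 - <<'E'
from d import *
from bench import cams
T=cams.snapshot("top");S=cams.snapshot("scene")
crop(S,345,160,405,220,10,"pk_s.png")
crop(T,225,235,285,285,10,"pk_t.png")
E
```

```text
time: 10.42
tool_pos: [0.4888, 0.2296, 0.0634]
ee_rot: [-3.141, 0.001, 1.632]
wrist_force: [-0.9, -0.4, -1.0]
width: 0.0171
t 10.43 pr [-140.   113.9   63.4] F [-0.9 -0.4 -1. ] w 17.1 rot [-3.141e+00  1.000e-03  1.632e+00]
dxyz [-0.04 -0.    0.85] r [-0.01  0.01 -0.01]
```

View pics/pk_s.png

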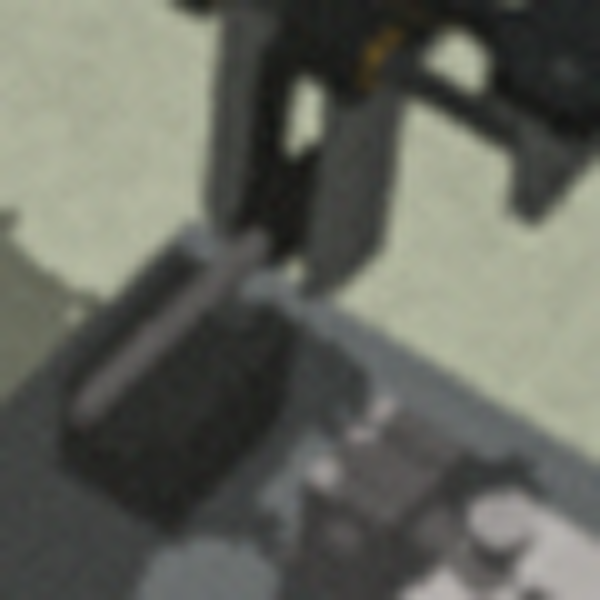

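View pics/pk_t.png

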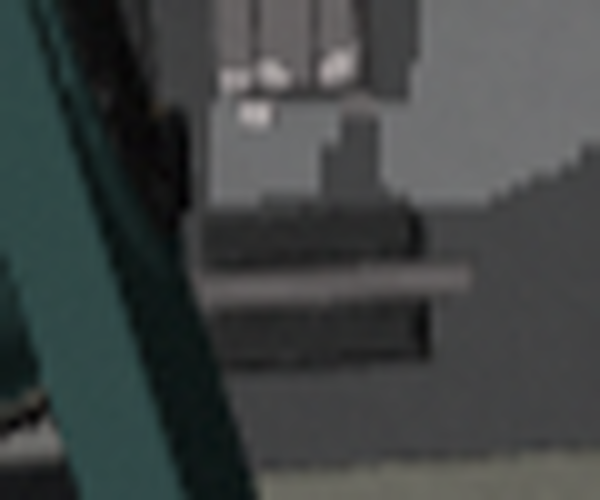

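In the top view the shank is centred over the block's groove (crop row 281 against a block centre of 282). Lowering.

```bash
python3 -m inch '[{"grip":0,"dx":-0.03,"dy":0,"dz":0.3,"rx":0,"ry":0,"rz":0},{"grip":0,"dx":0,"dy":0,"dz":0.25,"rx":0,"ry":0,"rz":0},{"grip":0,"dx":0,"dy":0,"dz":0.1,"rx":0,"ry":0,"rz":0},{"grip":0,"dx":0,"dy":0,"dz":0,"rx":0,"ry":0,"rz":0}]'
python3 d.py -140 113 41 1.5708
```

```text
time: 11.02
tool_pos: [0.4888, 0.229, 0.046]
ee_rot: [-3.141, 0.001, 1.632]
wrist_force: [1.1, -0.5, -0.5]
width: 0.017
t 11.03 pr [-140.   113.3   46. ] F [ 1.1 -0.5 -0.5] w 17.0 rot [-3.141e+00  1.000e-03  1.632e+00]
dxyz [-0.01  0.    0.2 ] r [-0.01  0.01 -0.  ]
```

```bash
python3 -m inch '[{"grip":0,"dx":0,"dy":0,"dz":0.1,"rx":0,"ry":0,"rz":0},{"grip":0,"dx":0,"dy":0,"dz":0.05,"rx":0,"ry":0,"rz":0},{"grip":0,"dx":0,"dy":0,"dz":0,"rx":0,"ry":0,"rz":0}]'
python3 d.py -140 113 41 1.5708
```

```text
time: 11.4
tool_pos: [0.4891, 0.229, 0.0425]
ee_rot: [3.142, 0.001, 1.632]
wrist_force: [0.4, -0.4, -0.3]
width: 0.0169
t 11.4 pr [-139.7  113.3   42.5] F [ 0.4 -0.4 -0.3] w 16.9 rot [3.142e+00 1.000e-03 1.632e+00]
dxyz [-0.01 -0.01  0.06] r [ 0.    0.01 -0.  ]
```

```bash
python3 -m inch '[{"grip":0,"dx":0,"dy":0,"dz":0.06,"rx":0,"ry":0,"rz":0},{"grip":0,"dx":0,"dy":0,"dz":0,"rx":0,"ry":0,"rz":0},{"grip":0.22,"dx":0,"dy":0,"dz":0,"rx":0,"ry":0,"rz":0},{"grip":0.3,"dx":0,"dy":0,"dz":0,"rx":0,"ry":0,"rz":0},{"grip":0.45,"dx":0,"dy":0,"dz":0,"rx":0,"ry":0,"rz":0}]'
python3 d.py -140 113 41 1.5708
```

```text
time: 12.02
tool_pos: [0.4896, 0.2292, 0.0417]
ee_rot: [3.14, 0.0, 1.632]
wrist_force: [-1.0, -0.6, 0.9]
width: 0.0348
t 12.03 pr [-139.2  113.4   41.7] F [-1.  -0.6  0.9] w 34.8 rot [3.14  0.    1.632]
dxyz [-0.02 -0.03  0.03] r [ 0.02  0.   -0.  ]
```

```bash
python3 -m inch '[{"grip":0.5,"dx":0,"dy":0,"dz":-0.6,"rx":0,"ry":0,"rz":0},{"grip":0.5,"dx":0,"dy":0,"dz":-1,"rx":0,"ry":0,"rz":0},{"grip":0.5,"dx":0,"dy":0,"dz":-1,"rx":0,"ry":0,"rz":0},{"grip":0.5,"dx":0,"dy":0,"dz":-1,"rx":0,"ry":0,"rz":0},{"grip":0.6,"dx":-0.9,"dy":-0.1,"dz":-0.6,"rx":0,"ry":0,"rz":1},{"grip":0.6,"dx":-0.9,"dy":-0.2,"dz":0,"rx":0,"ry":0,"rz":1},{"grip":0.6,"dx":-0.9,"dy":-0.1,"dz":0,"rx":0,"ry":0,"rz":1},{"grip":0.6,"dx":-0.9,"dy":-0.1,"dz":0,"rx":0,"ry":0,"rz":1},{"grip":0.6,"dx":-0.9,"dy":0,"dz":0,"rx":0,"ry":0,"rz":1},{"grip":0.6,"dx":-0.9,"dy":0.1,"dz":0,"rx":0,"ry":0,"rz":1},{"grip":0.6,"dx":-0.9,"dy":0.2,"dz":0,"rx":0,"ry":0,"rz":1},{"grip":0.6,"dx":-0.9,"dy":0.3,"dz":0,"rx":0,"ry":0,"rz":1}]'
python3 - <<'E'
from d import *
left([.3883,-.2997,.15],-.171)
E
```

```text
time: 13.52
tool_pos: [0.4481, 0.0489, 0.1633]
ee_rot: [3.128, -0.013, 0.914]
wrist_force: [0.6, -0.7, -0.3]
width: 0.0566
t 13.53 pr [-191.7  -64.   163.3] F [ 0.6 -0.7 -0.3] w 56.6 rot [ 3.128 -0.013  0.914]
dxyz [-12.51   6.61   0.45] r [ 0.05 -0.22 12.44]
```

```bash
python3 -m inch '[{"grip":0.6,"dx":-0.97,"dy":0.52,"dz":0,"rx":0,"ry":-0.2,"rz":1},{"grip":0.6,"dx":-0.92,"dy":0.6,"dz":0,"rx":0,"ry":0,"rz":1},{"grip":0.6,"dx":-0.87,"dy":0.68,"dz":0,"rx":0,"ry":0,"rz":1},{"grip":0.6,"dx":-0.8,"dy":0.75,"dz":0,"rx":0,"ry":0,"rz":1},{"grip":0.6,"dx":-0.74,"dy":0.8,"dz":0,"rx":0,"ry":0,"rz":1},{"grip":0.6,"dx":-0.66,"dy":0.9,"dz":0,"rx":0,"ry":0,"rz":1},{"grip":0.6,"dx":-0.58,"dy":0.93,"dz":0,"rx":0,"ry":0,"rz":1},{"grip":0.6,"dx":-0.5,"dy":0.98,"dz":0,"rx":0,"ry":0,"rz":1},{"grip":0.6,"dx":-0.4,"dy":1,"dz":0,"rx":0,"ry":0,"rz":1},{"grip":0.6,"dx":-0.3,"dy":1,"dz":0,"rx":0,"ry":0,"rz":1},{"grip":0.6,"dx":-0.2,"dy":1,"dz":0.1,"rx":0,"ry":0,"rz":1},{"grip":0.6,"dx":-0.1,"dy":1,"dz":0.1,"rx":0,"ry":0,"rz":1}]'
python3 - <<'E'
from d import *
from bench import cams
left([.3883,-.2997,.10],-.171)
T=cams.snapshot("top");S=cams.snapshot("scene")
crop(S,335,160,425,225,8,"pk_s3.png")
crop(T,205,205,305,285,8,"pk_t3.png")
E
```

```text
time: 15.02
tool_pos: [0.3905, -0.2812, 0.1777]
ee_rot: [3.126, -0.032, -0.168]
wrist_force: [-0.1, 0.5, 0.0]
width: 0.0565
t 15.03 pr [-269.4 -389.9  177.7] F [-0.1  0.5  0. ] w 56.5 rot [ 3.126 -0.032 -0.168]
dxyz [-0.06  0.69  3.12] r [ 0.18 -0.37  0.03]
```

View pics/pk_s3.png

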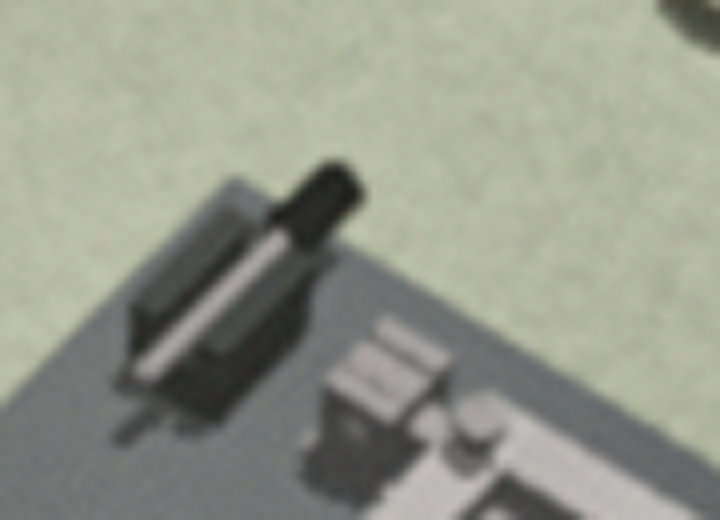

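View pics/pk_t3.png

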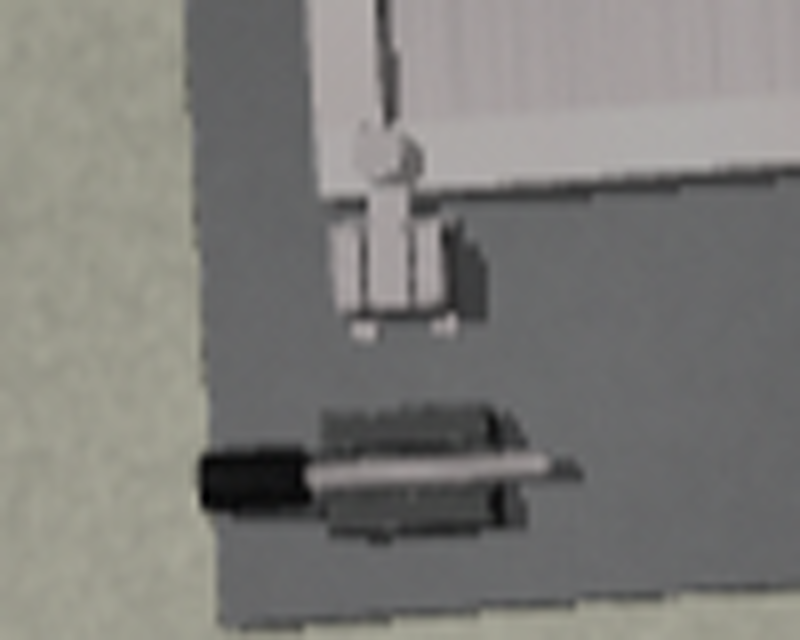

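The pin lies parked in the groove with the knob outside the block: knob at top (237,265), park point predicted at (236,265). On to the wedge.

```bash
python3 -m inch '[{"grip":0.6,"dx":-0.05,"dy":0.3,"dz":0.4,"rx":0.18,"ry":-0.37,"rz":0},{"grip":0.6,"dx":0,"dy":0.3,"dz":0.8,"rx":0,"ry":0,"rz":0},{"grip":0.6,"dx":0,"dy":0.1,"dz":0.8,"rx":0,"ry":0,"rz":0},{"grip":0.6,"dx":0,"dy":0,"dz":0.8,"rx":0,"ry":0,"rz":0},{"grip":0.6,"dx":0,"dy":0,"dz":0,"rx":0,"ry":0,"rz":0}]'
python3 - <<'E'
from d import *
left([.3883,-.2997,.016],-.171)
E
```

```text
time: 15.75
tool_pos: [0.3883, -0.2976, 0.1106]
ee_rot: [3.141, -0.004, -0.161]
wrist_force: [0.4, -0.4, -0.2]
width: 0.0564
t 15.75 pr [-272.7 -406.1  110.6] F [ 0.4 -0.4 -0.2] w 56.4 rot [ 3.141 -0.004 -0.161]
dxyz [-0.    0.08  3.79] r [ 0.01 -0.05  0.12]
```

```bash
python3 -m inch '[{"grip":0.6,"dx":0,"dy":0.08,"dz":0.9,"rx":0,"ry":-0.05,"rz":0.12},{"grip":0.6,"dx":0,"dy":0,"dz":0.9,"rx":0,"ry":0,"rz":0},{"grip":0.6,"dx":0,"dy":0,"dz":0.9,"rx":0,"ry":0,"rz":0},{"grip":0.6,"dx":0,"dy":0,"dz":0.5,"rx":0,"ry":0,"rz":0},{"grip":0.6,"dx":0,"dy":0,"dz":0,"rx":0,"ry":0,"rz":0}]'
python3 - <<'E'
from d import *
left([.3883,-.2997,.016],-.171)
E
```

```text
time: 16.38
tool_pos: [0.393, -0.3009, 0.037]
ee_rot: [3.135, -0.011, -0.166]
wrist_force: [0.1, 1.0, 0.2]
width: 0.0566
t 16.38 pr [-268.2 -409.7   37. ] F [0.1 1.  0.2] w 56.6 rot [ 3.135 -0.011 -0.166]
dxyz [-0.2  -0.02  0.84] r [ 0.08 -0.12  0.05]
```

```bash
python3 -m inch '[{"grip":0.6,"dx":-0.2,"dy":-0.02,"dz":0.4,"rx":0.08,"ry":-0.12,"rz":0.05},{"grip":0.6,"dx":0,"dy":0,"dz":0.3,"rx":0,"ry":0,"rz":0},{"grip":0.6,"dx":0,"dy":0,"dz":0.1,"rx":0,"ry":0,"rz":0},{"grip":0.6,"dx":0,"dy":0,"dz":0,"rx":0,"ry":0,"rz":0}]'
python3 - <<'E'
from d import *
left([.3883,-.2997,.016],-.171)
E
```

```text
time: 16.88
tool_pos: [0.3893, -0.3008, 0.0183]
ee_rot: [3.14, -0.003, -0.171]
wrist_force: [0.3, 0.6, -0.7]
width: 0.0565
t 16.88 pr [-271.9 -409.4   18.3] F [ 0.3  0.6 -0.7] w 56.5 rot [ 3.14e+00 -3.00e-03 -1.71e-01]
dxyz [-0.05 -0.04  0.09] r [ 0.02 -0.04  0.  ]
```

```bash
python3 -m inch '[{"grip":0.4,"dx":-0.05,"dy":-0.04,"dz":0.09,"rx":0.02,"ry":-0.04,"rz":0},{"grip":0.32,"dx":0,"dy":0,"dz":0,"rx":0,"ry":0,"rz":0},{"grip":0,"dx":0,"dy":0,"dz":0,"rx":0,"ry":0,"rz":0},{"grip":0,"dx":0,"dy":0,"dz":0,"rx":0,"ry":0,"rz":0},{"grip":0,"dx":0,"dy":0,"dz":0,"rx":0,"ry":0,"rz":0},{"grip":0,"dx":0,"dy":0,"dz":0,"rx":0,"ry":0,"rz":0}]'
python3 - <<'E'
from d import *
left([.3883,-.2997,.016],-.171)
E
```

```text
time: 17.62
tool_pos: [0.3884, -0.2998, 0.0163]
ee_rot: [3.141, -0.0, -0.171]
wrist_force: [-1.0, 0.0, -1.0]
width: 0.0261
t 17.62 pr [-272.6 -408.3   16.3] F [-1.  0. -1.] w 26.1 rot [ 3.141 -0.    -0.171]
dxyz [-0.01 -0.    0.01] r [ 0. -0.  0.]
```

The width is 26.1 mm, which confirms the wedge. I'll lift it and carry it to the front of the deck.

```bash
python3 -m inch '[{"grip":0,"dx":0,"dy":0,"dz":-0.6,"rx":0,"ry":0,"rz":0},{"grip":0,"dx":0,"dy":0,"dz":-0.9,"rx":0,"ry":0,"rz":0},{"grip":0,"dx":0,"dy":-0.3,"dz":-0.9,"rx":0,"ry":0,"rz":0},{"grip":0,"dx":0.2,"dy":-0.6,"dz":-0.8,"rx":0,"ry":0,"rz":-0.5},{"grip":0,"dx":0.3,"dy":-0.8,"dz":-0.3,"rx":0,"ry":0,"rz":-0.5},{"grip":0,"dx":0.3,"dy":-0.9,"dz":0,"rx":0,"ry":0,"rz":-0.5},{"grip":0,"dx":0.3,"dy":-0.9,"dz":0,"rx":0,"ry":0,"rz":-0.5},{"grip":0,"dx":0.3,"dy":-0.9,"dz":0,"rx":0,"ry":0,"rz":-0.5},{"grip":0,"dx":0.3,"dy":-0.9,"dz":0,"rx":0,"ry":0,"rz":0},{"grip":0,"dx":0.3,"dy":-0.9,"dz":0,"rx":0,"ry":0,"rz":0},{"grip":0,"dx":0.3,"dy":-0.9,"dz":0,"rx":0,"ry":0,"rz":0},{"grip":0,"dx":0.3,"dy":-0.9,"dz":0,"rx":0,"ry":0,"rz":0}]'
python3 d.py -161 -20 80 0
```

```text
time: 19.12
tool_pos: [0.4619, -0.0984, 0.1202]
ee_rot: [3.133, -0.014, 0.051]
wrist_force: [0.1, 0.4, -1.0]
width: 0.0254
t 19.12 pr [-187.  -211.9  120.2] F [ 0.1  0.4 -1. ] w 25.4 rot [ 3.133 -0.014  0.051]
dxyz [ 0.94 -7.7   1.55] r [ 0.1  -0.16 -0.12]
```

```bash
python3 -m inch '[{"grip":0,"dx":0.1,"dy":-0.9,"dz":0,"rx":0.1,"ry":-0.16,"rz":-0.12},{"grip":0,"dx":0.1,"dy":-0.9,"dz":0.1,"rx":0,"ry":0,"rz":0},{"grip":0,"dx":0.1,"dy":-0.9,"dz":0.2,"rx":0,"ry":0,"rz":0},{"grip":0,"dx":0.1,"dy":-0.9,"dz":0.2,"rx":0,"ry":0,"rz":0},{"grip":0,"dx":0.1,"dy":-0.9,"dz":0.2,"rx":0,"ry":0,"rz":0},{"grip":0,"dx":0.1,"dy":-0.9,"dz":0.2,"rx":0,"ry":0,"rz":0},{"grip":0,"dx":0.1,"dy":-0.9,"dz":0.2,"rx":0,"ry":0,"rz":0},{"grip":0,"dx":0.1,"dy":-0.8,"dz":0.2,"rx":0,"ry":0,"rz":0},{"grip":0,"dx":0,"dy":0,"dz":0,"rx":0,"ry":0,"rz":0}]'
python3 d.py -161 -20 60 0
```

```text
time: 20.25
tool_pos: [0.4743, 0.0869, 0.0978]
ee_rot: [3.139, -0.013, 0.065]
wrist_force: [1.0, -0.0, -1.0]
width: 0.0258
t 20.25 pr [-163.2  -27.7   97.8] F [ 1. -0. -1.] w 25.8 rot [ 3.139 -0.013  0.065]
dxyz [ 0.07 -0.31  1.51] r [ 0.03 -0.15  0.04]
```

```bash
python3 -m inch '[{"grip":0,"dx":0.07,"dy":-0.31,"dz":0.6,"rx":0.03,"ry":-0.15,"rz":0.04},{"grip":0,"dx":0,"dy":0,"dz":0.6,"rx":0,"ry":0,"rz":0},{"grip":0,"dx":0,"dy":0,"dz":0.4,"rx":0,"ry":0,"rz":0},{"grip":0,"dx":0,"dy":0,"dz":0,"rx":0,"ry":0,"rz":0}]'
python3 d.py -161 -20 37 0
python3 - <<'E'
from d import *
from bench import cams,spotter
T=cams.snapshot("top");S=cams.snapshot("scene")
for s in(T,S): print([(r["pixel"],round(r["score"],2)) for r in spotter.place_of(s,"wedge_tip")])
o=__import__('bench').robot.get_obs()["tool_pos"]; pp=w2p(o)
P=[p2w(pp[0]+85,pp[1]+a,pp[2]-16.3+b) for a in(-13,13) for b in(0,3)]
P+=[p2w(-60,-20,26),p2w(-60,-90,46),p2w(-60,90,46),p2w(-60,-90,26)]
crop(S,300,180,420,270,6.5,"w_s.png",proj(S,P))
crop(T,230,210,350,290,6.5,"w_t.png",proj(T,P))
E
```

```text
time: 20.75
tool_pos: [0.4757, 0.0931, 0.0554]
ee_rot: [3.141, 0.001, 0.059]
wrist_force: [0.8, -0.4, -0.4]
width: 0.0259
t 20.75 pr [-161.4  -21.5   55.4] F [ 0.8 -0.4 -0.4] w 25.9 rot [3.141e+00 1.000e-03 5.900e-02]
dxyz [ 0.02 -0.06  0.73] r [ 0.01  0.01 -0.03]
[([434.1, 244.8], 0.67), ([497.8, 276.1], 0.63)]
[([362.0, 238.7], 0.92), ([169.2, 357.0], 0.82), ([245.9, 333.5], 0.58)]
```

View pics/w_s.png

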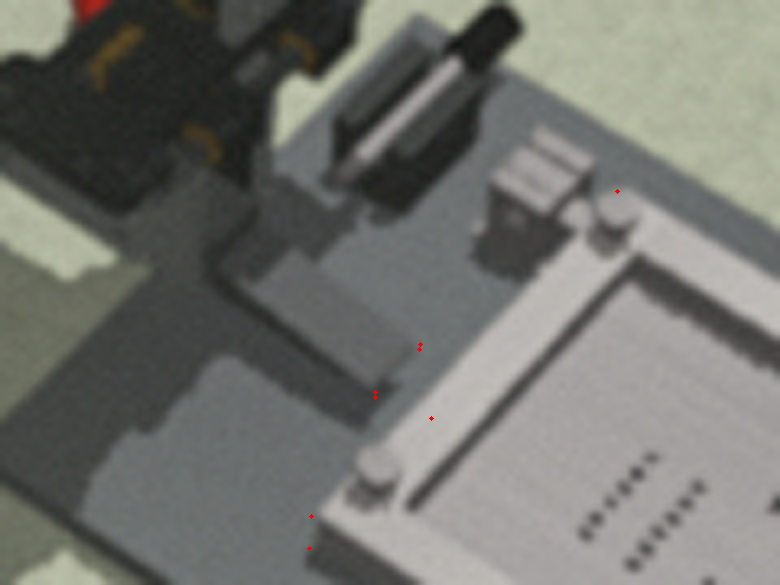

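View pics/w_t.png

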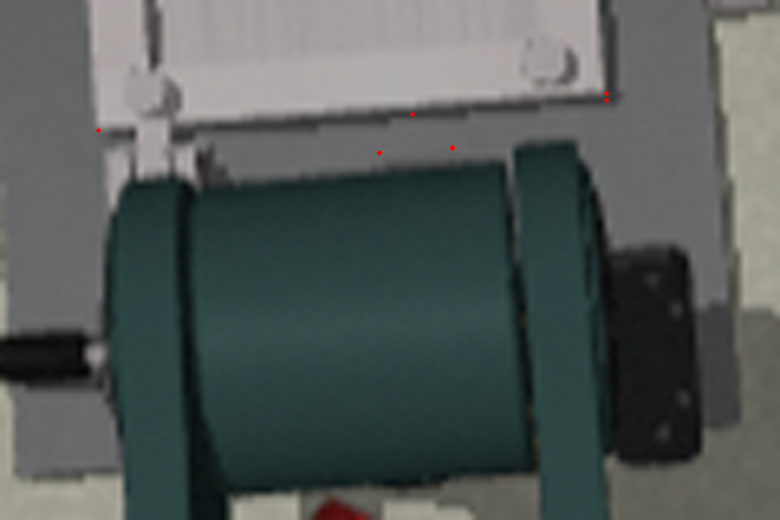

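Run:
```python
from d import *
from bench import cams,robot
T=cams.snapshot("top");S=cams.snapshot("scene")
for s,n,(x0,y0,x1,y1) in((T,"t",(270,220,320,245)),(S,"s",(330,210,380,250))):
    im=s["frame"][y0:y1,x0:x1,::-1].astype(float); im=np.clip((im-40)*3.0,0,255).astype(np.uint8)
    cv2.imwrite(f"pics/en_{n}.png",cv2.resize(im,None,fx=14,fy=14,interpolation=cv2.INTER_CUBIC))
pp=w2p(robot.get_obs()["tool_pos"])
for s,x0,y0 in((T,270,220),(S,330,210)):
    print(((proj(s,[p2w(pp[0]+85,pp[1]+a,pp[2]-13.3) for a in(-13,13)])-[x0,y0]+.5)*14).round())
```

```text
[[414. 176.]
 [256. 188.]]
[[390. 424.]
 [487. 322.]]
```

View pics/en_t.png

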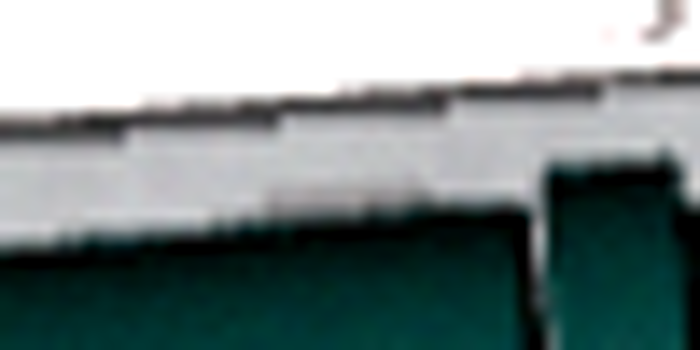

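View pics/en_s.png

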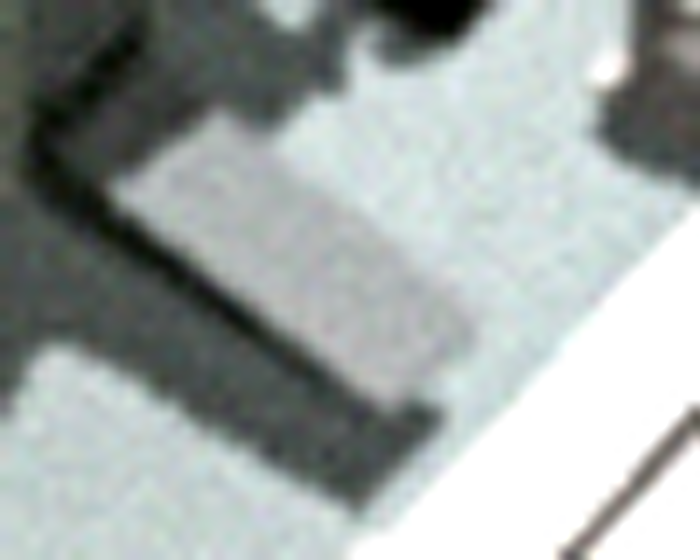

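Run:
```python
from d import *
from bench import cams,robot
T=cams.snapshot("top");S=cams.snapshot("scene")
o=robot.get_obs();Rt=R.from_euler('xyz',o["ee_rot"])
# wedge in tool: x fwd = tool x, up = -tool z
m=np.array([[-20,-13,15],[50,-13,3],[50,13,3],[-20,13,15]])/1e3
obs=np.array([(110,188),(388,405),(478,330),(218,110)])/14+[330-.5,210-.5]
def P(q):
    c,s=np.cos(q[2]),np.sin(q[2])
    w=np.c_[c*m[:,0]-s*m[:,1]+q[0]+.035,s*m[:,0]+c*m[:,1]+q[1],m[:,2]]
    t=np.c_[w[:,0],-w[:,1],.0163-w[:,2]]
    return Rt.apply(t)+o["tool_pos"]
print(((proj(S,P([0,0,0]))-[329.5,209.5])*14).round())
r=least_squares(lambda q:(proj(S,P(q))-obs).ravel(),[0,0,0]);print(r.x,r.fun.round(2))
```

```text
[[ 50. 158.]
 [390. 423.]
 [486. 322.]
 [148.  60.]]
[ 0.00579001  0.00136932 -0.06336878] [-1.85 -1.76  1.37  2.92  2.42  1.39 -1.98 -2.84]
```

The wedge points straight at the rail, with its tip at about top (295,233) and scene (361,236). That is about 2 mm right of nominal. Next I shift left slightly and set it down on the deck.

```bash
python3 -m inch '[{"grip":0,"dx":0,"dy":-0.14,"dz":0.3,"rx":0,"ry":0,"rz":-0.03},{"grip":0,"dx":0,"dy":0,"dz":0.2,"rx":0,"ry":0,"rz":0},{"grip":0,"dx":0,"dy":0,"dz":0.1,"rx":0,"ry":0,"rz":0},{"grip":0,"dx":0,"dy":0,"dz":0,"rx":0,"ry":0,"rz":0}]'
python3 d.py -161 -18 36.3 0
```

```text
time: 21.65
tool_pos: [0.4769, 0.0976, 0.0415]
ee_rot: [3.141, -0.003, 0.063]
wrist_force: [-0.7, -0.8, -1.2]
width: 0.0257
t 21.65 pr [-160.   -17.1   41.5] F [-0.7 -0.8 -1.2] w 25.7 rot [ 3.141e+00 -3.000e-03  6.300e-02]
dxyz [-0.04  0.03  0.21] r [ 0.   -0.03  0.02]
```

```bash
python3 -m inch '[{"grip":0,"dx":0,"dy":0.03,"dz":0.12,"rx":0,"ry":-0.03,"rz":0.02},{"grip":0,"dx":0,"dy":0,"dz":0,"rx":0,"ry":0,"rz":0}]'
python3 d.py -161 -18 36.3 0
python3 -m inch '[{"grip":0,"dx":0,"dy":0,"dz":0.06,"rx":0,"ry":0,"rz":0},{"grip":0,"dx":0,"dy":0,"dz":0,"rx":0,"ry":0,"rz":0}]'
python3 d.py -161 -18 36.3 0
```

```text
time: 21.9
tool_pos: [0.477, 0.0967, 0.0383]
ee_rot: [3.141, -0.0, 0.061]
wrist_force: [-0.1, -1.1, -0.3]
width: 0.0258
t 21.9 pr [-159.9  -18.    38.3] F [-0.1 -1.1 -0.3] w 25.8 rot [ 3.141 -0.     0.061]
dxyz [-0.04  0.    0.08] r [ 0.   -0.   -0.01]
time: 22.15
tool_pos: [0.4772, 0.0967, 0.0369]
ee_rot: [3.141, -0.001, 0.061]
wrist_force: [-0.2, 0.2, 0.2]
width: 0.0259
t 22.15 pr [-159.7  -18.    36.9] F [-0.2  0.2  0.2] w 25.9 rot [ 3.141e+00 -1.000e-03  6.100e-02]
dxyz [-0.05 -0.    0.02] r [ 0.   -0.01 -0.01]
```

```bash
python3 -m inch '[{"grip":0,"dx":0,"dy":0,"dz":0.04,"rx":0,"ry":0,"rz":0},{"grip":0,"dx":0,"dy":0,"dz":0,"rx":0,"ry":0,"rz":0}]'
python3 d.py -161 -18 36.3 0
python3 -m inch '[{"grip":0,"dx":0,"dy":0,"dz":0.04,"rx":0,"ry":0,"rz":0}]'
python3 d.py -161 -18 36.3 0
```

```text
time: 22.4
tool_pos: [0.4776, 0.0967, 0.0364]
ee_rot: [3.141, -0.002, 0.061]
wrist_force: [-0.3, -0.4, -0.4]
width: 0.0257
t 22.4 pr [-159.3  -18.    36.4] F [-0.3 -0.4 -0.4] w 25.7 rot [ 3.141e+00 -2.000e-03  6.100e-02]
dxyz [-0.07 -0.    0.01] r [ 0.   -0.02 -0.01]
time: 22.52
tool_pos: [0.4778, 0.0967, 0.0363]
ee_rot: [3.141, -0.002, 0.061]
wrist_force: [-2.3, -0.9, 8.6]
width: 0.0256
t 22.52 pr [-159.1  -18.    36.3] F [-2.3 -0.9  8.6] w 25.6 rot [ 3.141e+00 -2.000e-03  6.100e-02]
dxyz [-0.07 -0.    0.  ] r [ 0.   -0.02 -0.01]
```

The wedge is seated on the deck at TCP z 36.3, with the force rising to 8.6 N. Now I push straight in.

```bash
python3 -m inch '[{"grip":0,"dx":0.3,"dy":0,"dz":0,"rx":0,"ry":-0.02,"rz":0},{"grip":0,"dx":0.3,"dy":0,"dz":0,"rx":0,"ry":0,"rz":0},{"grip":0,"dx":0.3,"dy":0,"dz":0,"rx":0,"ry":0,"rz":0},{"grip":0,"dx":0,"dy":0,"dz":0,"rx":0,"ry":0,"rz":0}]'
python3 d.py -104 -18 36.3 0
```

```text
time: 23.02
tool_pos: [0.5022, 0.0982, 0.0364]
ee_rot: [3.141, -0.001, 0.061]
wrist_force: [-0.6, 0.5, 0.3]
width: 0.0261
t 23.02 pr [-134.7  -18.    36.4] F [-0.6  0.5  0.3] w 26.1 rot [ 3.141e+00 -1.000e-03  6.100e-02]
dxyz [ 1.23 -0.    0.  ] r [ 0.   -0.02 -0.01]
```

```bash
for i in 1; do python3 -m inch '[{"grip":0,"dx":0.15,"dy":0,"dz":0,"rx":0,"ry":0,"rz":0}]' >/dev/null; python3 d.py -104 -18 36.3 0|head -1; done
python3 -m inch '[{"grip":0,"dx":0.15,"dy":0,"dz":0.01,"rx":0,"ry":0,"rz":0}]' >/dev/null; python3 d.py -104 -18 36.3 0|head -1
python3 -m inch '[{"grip":0,"dx":0.15,"dy":0,"dz":0.01,"rx":0,"ry":0,"rz":0}]' >/dev/null; python3 d.py -104 -18 36.3 0|head -1
python3 -m inch '[{"grip":0,"dx":0.15,"dy":0,"dz":0.01,"rx":0,"ry":0,"rz":0}]' >/dev/null; python3 d.py -104 -18 36.3 0
```

```text
t 23.15 pr [-131.1  -18.    36.4] F [-0.6  0.1  1.7] w 25.7 rot [ 3.141e+00 -1.000e-03  6.100e-02]
t 23.27 pr [-127.4  -18.    36.3] F [-3.5  0.3  3.2] w 26.1 rot [3.141 0.    0.061]
t 23.4 pr [-124.8  -17.9   36.3] F [-9.2 -1.1  8.6] w 25.9 rot [3.141 0.004 0.061]
t 23.52 pr [-123.6  -18.    36.3] F [-10.2  -1.3   9.8] w 25.8 rot [3.141 0.01  0.061]
dxyz [ 0.78  0.   -0.01] r [ 0.01  0.12 -0.01]
```

```bash
python3 -m inch '[{"grip":0,"dx":0.25,"dy":0,"dz":-0.01,"rx":0,"ry":0.1,"rz":0}]' >/dev/null; python3 d.py -104 -18 36.3 0|head -1
python3 -m inch '[{"grip":0,"dx":0.25,"dy":0,"dz":0,"rx":0,"ry":0.1,"rz":0}]' >/dev/null; python3 d.py -104 -18 36.3 0
python3 - <<'E'
from d import *
from bench import cams,robot
T=cams.snapshot("top");S=cams.snapshot("scene")
crop(S,300,180,420,270,6.5,"w_s2.png")
E
```

```text
t 23.65 pr [-119.8  -18.    36.3] F [-7.7  0.2  6.3] w 25.8 rot [3.141 0.008 0.061]
t 23.77 pr [-116.5  -17.9   36.2] F [-9.3 -1.6 10.2] w 26.2 rot [3.141 0.007 0.061]
dxyz [ 0.5   0.   -0.01] r [ 0.01  0.07 -0.  ]
```

View pics/w_s2.png

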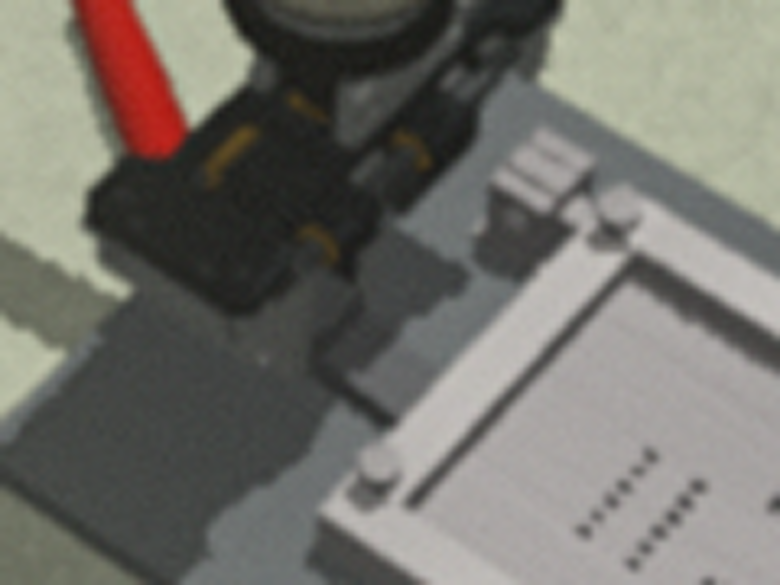

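The wedge is under the rail and the frame is rising gently, with about 9 N of push. I'll continue another 12 mm.

```bash
python3 -m inch '[{"grip":0,"dx":0.25,"dy":0,"dz":-0.01,"rx":0,"ry":0.08,"rz":0}]' >/dev/null; python3 d.py -104 -18 36.3 0|head -1
python3 -m inch '[{"grip":0,"dx":0.22,"dy":0,"dz":-0.01,"rx":0,"ry":0.08,"rz":0}]' >/dev/null; python3 d.py -104 -18 36.3 0
python3 -m inch '[{"grip":0,"dx":0.16,"dy":0,"dz":0,"rx":0,"ry":0.05,"rz":0}]' >/dev/null; python3 d.py -104 -18 36.3 0
```

```text
t 24.0 pr [-112.8  -17.8   36.3] F [-7.5 -0.7  6.1] w 25.7 rot [3.141 0.006 0.062]
t 24.12 pr [-110.2  -17.7   36.2] F [-8.7  0.1  8.2] w 25.6 rot [3.141 0.006 0.062]
dxyz [ 0.25  0.01 -0.  ] r [0.01 0.07 0.  ]
t 24.25 pr [-109.   -17.6   36.3] F [-10.2  -0.8   9.8] w 25.7 rot [3.141 0.009 0.062]
dxyz [ 0.2   0.01 -0.  ] r [0.01 0.1  0.01]
```

```bash
python3 -m inch '[{"grip":0,"dx":0.22,"dy":0.01,"dz":-0.01,"rx":0,"ry":0.08,"rz":0}]' >/dev/null; python3 d.py -104 -18 36.3 0|head -1
python3 -m inch '[{"grip":0,"dx":0.15,"dy":0.01,"dz":-0.01,"rx":0,"ry":0.05,"rz":0}]' >/dev/null; python3 d.py -104 -18 36.3 0
python3 - <<'E'
from d import *
from bench import cams,robot
T=cams.snapshot("top");S=cams.snapshot("scene")
P=lambda z:[p2w(-60,-90,z+20),p2w(-60,90,z+20),p2w(-60,-90,z)]
print("down",proj(S,P(26)).round(1).tolist(),"up4",proj(S,P(30)).round(1).tolist())
crop(S,300,180,420,270,6.5,"w_s3.png")
crop(S,330,240,380,280,14,"cor_s3.png")
E
python3 - <<'E'
import cv2
a=cv2.imread("pics/scene0.png")[240:280,330:380]
cv2.imwrite("pics/cor_s0.png",cv2.resize(a,None,fx=14,fy=14,interpolation=cv2.INTER_CUBIC))
E
```

```text
t 24.38 pr [-106.2  -17.7   36.3] F [-8.3 -1.2  5.1] w 26.2 rot [3.141 0.008 0.062]
t 24.5 pr [-104.9  -17.7   36.3] F [-8.8 -0.2  6.9] w 26.0 rot [3.141 0.01  0.062]
dxyz [ 0.04  0.01 -0.  ] r [0.01 0.12 0.01]
down [[347.5, 259.0], [394.5, 208.9], [347.1, 263.9]] up4 [[347.6, 258.0], [394.7, 207.8], [347.2, 262.9]]
```

View pics/cor_s3.png

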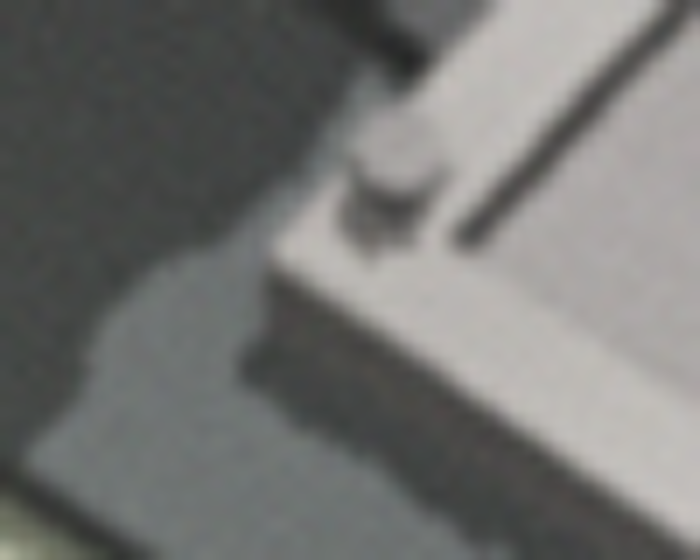

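View pics/cor_s0.png

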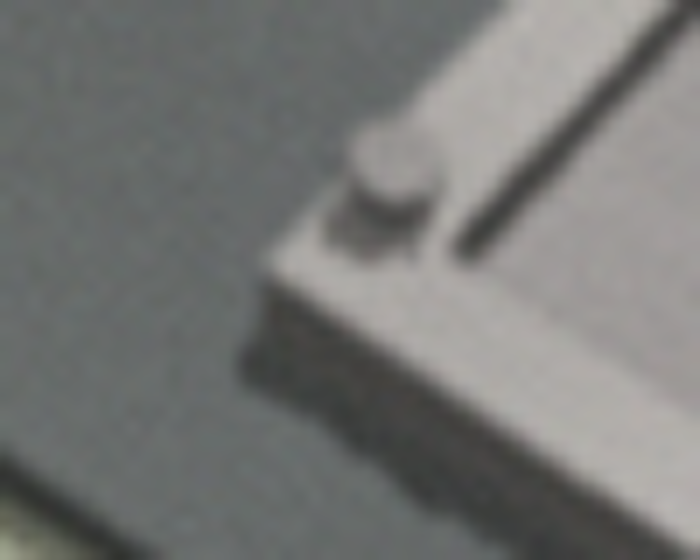

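View pics/w_s3.png

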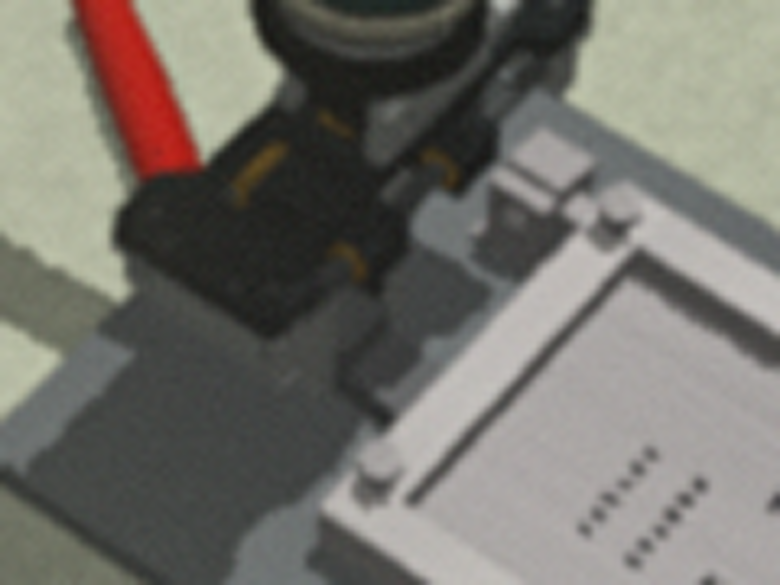

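The frame corner has shifted up by about 1 px, and about 1.0 px is expected for 4 mm. I'll refine this with sub-pixel registration.

Run:
```python
from d import *
from bench import cams,robot
S=cams.snapshot("scene")
a=cv2.cvtColor(cv2.imread("pics/scene0.png"),cv2.COLOR_BGR2GRAY).astype(np.float32);b=cv2.cvtColor(S["frame"],cv2.COLOR_RGB2GRAY).astype(np.float32)
for nm,(x0,y0,x1,y1),pt in(("front right",(349,246,372,264),(-50,-80,46)),("front mid",(366,222,382,244),(-42,-15,44)),("slots",(385,240,412,262),(10,0,40)),("rearbase ref",(415,290,445,330),None),("front left",(384,214,402,228),(-45,60,46))):
    t=a[y0:y1,x0:x1]; W=np.eye(2,3,dtype=np.float32)
    try:
        cc,W=cv2.findTransformECC(t,b[y0-4:y1+4,x0-4:x1+4],np.array([[1,0,4],[0,1,4]],np.float32),cv2.MOTION_TRANSLATION,(3,200,1e-6),None,1)
        print(nm,round(cc,3),(W[:,2]-4).round(2),end=" ")
        if pt:
            x,y,z=pt;th=.004/.205*1;dx,dz=x-150,z-36
            # rotate about hinge so front rises 4 mm at x=-60
            th=4/210;p1=(150+dx*np.cos(th)+dz*np.sin(th),y,36-dx*np.sin(th)+dz*np.cos(th))
            print("exp for 4mm",(proj(S,[p2w(*p1)])-proj(S,[p2w(*pt)])).round(2))
        else: print()
    except cv2.error as e: print(nm,"fail")
```

```text
front right 0.937 [ 0.24 -0.77] exp for 4mm [[ 0.17 -0.9 ]]
front mid 0.941 [-0.04 -0.57] exp for 4mm [[ 0.2  -0.89]]
slots 0.928 [ 0.05 -0.5 ] exp for 4mm [[ 0.17 -0.64]]
rearbase ref 0.999 [ 0.04 -0.05] 
front left 0.991 [ 0.31 -0.81] exp for 4mm [[ 0.25 -0.92]]
```

```bash
python3 d.py -104 -18 36.3 0
```

```text
t 24.65 pr [-104.7  -17.8   36.3] F [-7.9 -0.3  6.3] w 25.8 rot [3.141 0.009 0.062]
dxyz [ 0.03  0.01 -0.  ] r [0.01 0.11 0.01]
```

```bash
python3 -m inch '[{"grip":0,"dx":0.15,"dy":0.01,"dz":-0.01,"rx":0,"ry":0.05,"rz":0},{"grip":0,"dx":0.05,"dy":0,"dz":-0.01,"rx":0,"ry":0.03,"rz":0}]' >/dev/null; python3 d.py -104 -18 36.3 0
python3 -m inch '[{"grip":0,"dx":0.03,"dy":0,"dz":-0.01,"rx":0,"ry":0,"rz":0},{"grip":0,"dx":0,"dy":0,"dz":-0.01,"rx":0,"ry":0,"rz":0},{"grip":0,"dx":0,"dy":0,"dz":0,"rx":0,"ry":0,"rz":0}]' >/dev/null; python3 d.py -104 -18 36.3 0
```

```text
t 24.9 pr [-103.3  -17.8   36.4] F [-3.1 -1.2  3.2] w 25.9 rot [3.141 0.011 0.063]
dxyz [-0.03  0.01  0.  ] r [0.01 0.13 0.02]
t 25.27 pr [-103.3  -17.8   36.4] F [-3.7 -1.4  3.1] w 26.0 rot [3.141 0.013 0.063]
dxyz [-0.03  0.01  0.01] r [0.01 0.15 0.02]
```

```bash
python3 -m inch '[{"grip":0,"dx":0,"dy":0,"dz":0,"rx":0,"ry":0.15,"rz":0},{"grip":0,"dx":0,"dy":0,"dz":0,"rx":0,"ry":0.1,"rz":0}]' >/dev/null; python3 d.py -104 -18 36.3 0
cat > reg.py <<'E'
from d import *
from bench import cams,robot
n=6;fr=[cams.snapshot("scene") for _ in range(n)];S=fr[-1]
a=cv2.cvtColor(cv2.imread("pics/scene0.png"),cv2.COLOR_BGR2GRAY).astype(np.float32);b=np.mean([cv2.cvtColor(f["frame"],cv2.COLOR_RGB2GRAY).astype(np.float32) for f in fr],0)
for nm,(x0,y0,x1,y1),pt in(("front right",(349,246,372,264),(-50,-80,46)),("slots",(385,240,412,262),(10,0,40)),("ref",(415,290,445,330),None),("ref2",(435,240,490,300),None),("front left",(384,214,402,228),(-45,60,46)),("left rail",(400,218,430,240),(0,80,46))):
    t=a[y0:y1,x0:x1]
    try:
        cc,W=cv2.findTransformECC(t,b[y0-4:y1+4,x0-4:x1+4],np.array([[1,0,4],[0,1,4]],np.float32),cv2.MOTION_TRANSLATION,(3,300,1e-6),None,1)
    except cv2.error: print(nm,"fail");continue
    print(nm,round(cc,3),(W[:,2]-4).round(2),end=" ")
    if pt:
        x,y,z=pt;th=4/210;dx,dz=x-150,z-36
        p1=(150+dx*np.cos(th)+dz*np.sin(th),y,36-dx*np.sin(th)+dz*np.cos(th))
        e=(proj(S,[p2w(*p1)])-proj(S,[p2w(*pt)]))[0];print("exp",e.round(2),"lift",round(4*(W[1,2]-4)/e[1],2))
    else: print()
E
python3 reg.py
```

```text
t 25.52 pr [-103.5  -17.8   36.4] F [-3.6  0.3  4.5] w 25.7 rot [ 3.141 -0.009  0.063]
dxyz [-0.02  0.01  0.  ] r [ 0.01 -0.1   0.02]
front right 0.96 [ 0.25 -0.91] exp [ 0.17 -0.9 ] lift 4.03
slots 0.94 [ 0.15 -0.73] exp [ 0.17 -0.64] lift 4.55
ref 0.999 [ 0.08 -0.05] 
ref2 0.998 [ 0.13 -0.1 ] 
front left 0.988 [ 0.28 -0.99] exp [ 0.25 -0.92] lift 4.3
left rail 0.991 [2.05 0.48] exp [ 0.25 -0.7 ] lift -2.74
```

```bash
python3 -m inch '[{"grip":0,"dx":0,"dy":0,"dz":0,"rx":0,"ry":-0.09,"rz":0},{"grip":0,"dx":0,"dy":0,"dz":0,"rx":0,"ry":0,"rz":0},{"grip":0,"dx":0,"dy":0,"dz":0,"rx":0,"ry":0,"rz":0}]' >/dev/null; python3 d.py -104 -18 36.3 0
python3 reg.py
python3 - <<'E'
from d import *
from bench import cams
T=cams.snapshot("top");S=cams.snapshot("scene")
crop(T,200,110,360,290,3.3,"fin_t.png");crop(S,290,160,500,345,3.2,"fin_s.png")
E
python3 d.py -104 -18 36.3 0
```

```text
t 26.2 pr [-103.3  -17.8   36.3] F [-2.4 -0.8  4.2] w 25.7 rot [3.141 0.    0.063]
dxyz [-0.03  0.01 -0.  ] r [0.01 0.   0.02]
front right 0.944 [ 0.21 -0.83] exp [ 0.17 -0.9 ] lift 3.7
slots 0.953 [ 0.14 -0.64] exp [ 0.17 -0.64] lift 3.96
ref 0.999 [ 0.04 -0.04] 
ref2 0.998 [ 0.1  -0.12] 
front left 0.989 [ 0.28 -0.85] exp [ 0.25 -0.92] lift 3.67
left rail 0.986 [4.16 1.88] exp [ 0.25 -0.7 ] lift -10.79
t 26.6 pr [-103.3  -17.8   36.3] F [-2.9 -0.4  4. ] w 25.6 rot [ 3.141 -0.     0.063]
dxyz [-0.03  0.01 -0.  ] r [ 0.01 -0.    0.02]
```

View pics/fin_s.png

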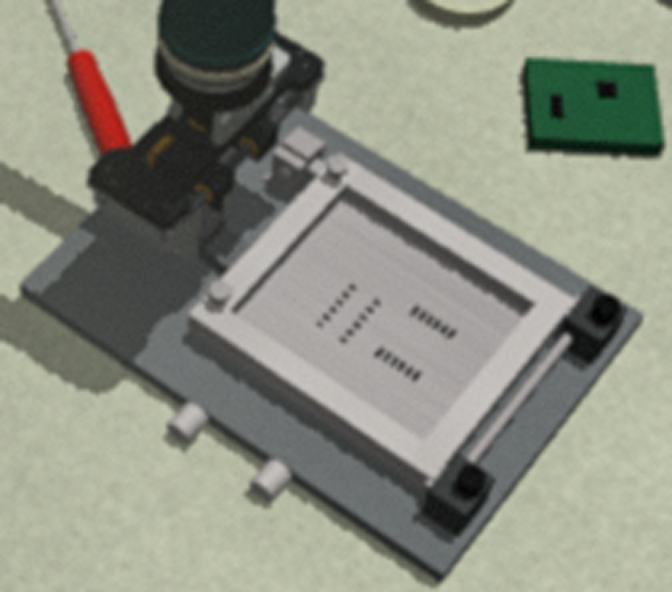

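View pics/fin_t.png

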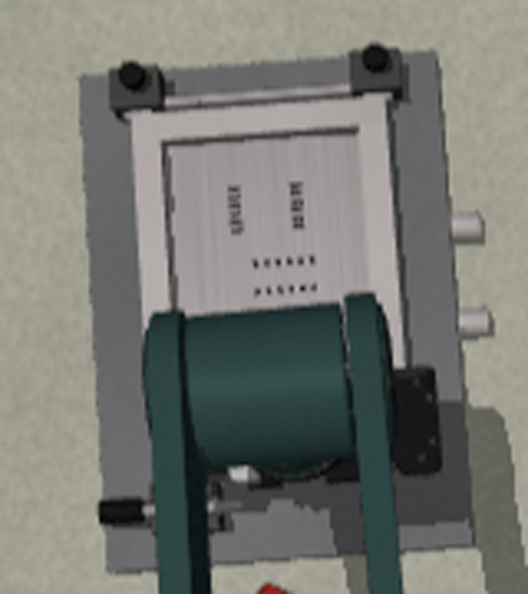

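The pin is still parked (top crop (122,512)). The image estimate of the lift is 3.5–3.7 mm and the geometric one about 4.0 mm. I'll add a 1.5 mm nudge to centre between them.

```bash
python3 -m inch '[{"grip":0,"dx":0.15,"dy":0,"dz":0,"rx":0,"ry":0.02,"rz":0},{"grip":0,"dx":0.04,"dy":0,"dz":0,"rx":0,"ry":0.02,"rz":0},{"grip":0,"dx":0,"dy":0,"dz":0,"rx":0,"ry":0,"rz":0},{"grip":0,"dx":0,"dy":0,"dz":0,"rx":0,"ry":0,"rz":0}]' >/dev/null; python3 d.py -104 -18 36.3 0
python3 reg.py;python3 d.py -104 -18 36.3 0
```

```text
t 27.1 pr [-101.4  -17.7   36.3] F [-3.7 -0.5  4. ] w 25.8 rot [3.141e+00 3.000e-03 6.300e-02]
dxyz [-0.11  0.01 -0.  ] r [0.01 0.04 0.02]
front right 0.936 [ 0.22 -0.81] exp [ 0.17 -0.9 ] lift 3.62
slots 0.951 [ 0.1  -0.62] exp [ 0.17 -0.64] lift 3.86
ref 0.999 [ 0.04 -0.05] 
ref2 0.998 [ 0.11 -0.13] 
front left 0.989 [ 0.28 -0.9 ] exp [ 0.25 -0.92] lift 3.9
left rail 0.987 [4.13 1.8 ] exp [ 0.25 -0.7 ] lift -10.34
t 27.4 pr [-101.3  -17.8   36.3] F [-4.3 -0.4  3.9] w 25.5 rot [3.141e+00 3.000e-03 6.300e-02]
dxyz [-0.11  0.01  0.  ] r [0.01 0.04 0.02]
```

```bash
python3 -c "
from bench import robot
print(robot.close_job())"
```

```text
the job is handed in; nothing more can be done
None
```

I parked the pin, pushed the wedge in under the front rail, and handed the job in at about 27.4 s with the gripper still holding the wedge.

- **Pin:** I drew it out of the clevis, laid it in the groove of the parking block and let go. Pictures taken afterwards show it lying in the groove with the knob outside the block. The knob centre is about 2 mm to the right of the park point.
- **Wedge:** I used the middle-sized one, which fitted the 100 x 26 mm footprint and measured 26 mm across in the grip. I set it flat on the deck and pushed it straight in at about y = -18, with about 10 N of push at most.
- **Rail height:** My last checks disagreed slightly. The wedge geometry and the point where it first met the rail give about 4.2–4.5 mm clear. Comparing the pictures gives about 3.6–3.9 mm, good to about 0.5 mm. I stopped between the two, at about 4 mm.
- **Holding force:** At the end the wrist read about 4 N of push and 4 N down onto the wedge, and the position held steady.
- **Failed check:** One of the picture comparisons, on the left rail, did not match and I ignored it.

I did not deliberately touch anything else, and the last pictures of the printer area show nothing else disturbed. I did not re-check the items elsewhere on the bench.

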